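# Fish out the dropped flange, fill the spring stacker and scan it in

### The arm

A 6-joint arm with a two-finger parallel gripper is mounted at the origin on the work surface. World frame = base frame: x ahead of the robot, y to its left, z up, the work surface at z = 0. Lengths are in m, angles in rad, forces in N, time in s.
With the tool pointing down it reaches from about 0.275 to 0.85 m from the base axis. Payload 19 kg.
Tool frame: the origin (TCP) lies at the very end of the fingers, on their centre line; the grasp point (between the pads) lies 19 mm behind it (tcp_to_grasp is the distance from the TCP to the grasp point, in m); z points along the fingers, y is the direction in which the jaws open and shut (so a half turn about z gives the same grasp; the last joint's range is limited). The gripper opens to 85 mm and grips with 20 to 120 N. Pads are 22 mm wide; open, the fingers measure 114 mm over their backs; the gripper's body (76 mm by 85 mm) begins 54 mm behind the grasp point. The pads swing forward as they close: fully open they stand 13 mm farther back than shut.
Start: joints at [1.21, 0.15, 1.437, -0, 1.554, -0.134], TCP at [0.129, 0.56, 0.231] pointing down, gripper open.
Joint ranges: [-2.8, 2.8], [-0.68, 2.1], [0.12, 2.68], [-1.39, 4.53], [0.16, 2.79], [-2.81, 2.81]. Speed limits (rad/s): [1.89, 1.89, 2.22, 3.01, 3.01, 3.01].

### API

Orientations are given as a unit quaternion [w, x, y, z].
In Python, from bench import * gives the robot as it stands. The module is installed in compiled form; this text tells all that it offers.
- The arm moves only by the tool step_arm, never from a script. Its argument "deltas" is a list that holds one entry, the list of rows, each a list of 5 numbers: the shift along the tool's x, y, z in mm, then the turn about the tool's z in degrees, then the closure, from 0 (fully open) to 1 (shut). A call has 1 to 12 rows; each row shifts and turns the commanded pose from where the row before left it, along the tool's axes as they then stand; what a row does not reach is not made up. A row lasts 1/12 s, in which the tool goes at most 41.7 mm and 7.16 degrees, less where a joint would pass 70% of its speed; a pose out of reach is approached as far as the arm can. A call with a gripper value outside its range is refused whole. The fingers move at their own pace and stop on an object; "squeeze" is the grip in N (left out, the last holds). Time passes only in rows, so rows that do not move let the fingers close. It gives the time, the measured TCP pose, the force and the opening at its end, in the units of the state.
- state(): the state, without advancing time (a new reading comes with each control period).
- capture(name): name is "scene" or "top"; returns a dict with "pixels" (400x640x3 uint8, red, green, blue), "vfov" (degrees; the focal length in pixels is half the picture's height over the tangent of half this angle, whatever the lens; pixels are square), "cx", "cy" (the principal point, pixels), "extrinsics" (4x4, takes a point from camera to world coordinates). Camera axes: x right, y down, z forward; pixel columns grow to the right and rows downward; lengths in m; the calibration is good to about 2 mm. A picture is of the moment at which its call begins. There is no depth.
- job_done(): hands the job in, once; it reports no verdict.
The state is a dict: "t": time; "qpos": joint angles; "qvel": joint speeds; "joint_torque": joint torques, N m; "eef_pos": TCP position; "tcp_rot": TCP orientation; "ft_force": force on the tool from outside, world axes, zero at the start; "moment": the same for the moment, N m; "opening": finger opening in m.
Only numpy, scipy, OpenCV 4.12 (cv2) and the standard library are available. Lean on these libraries where they do the work, as an engineer would, in place of code of your own. Each camera call takes 0.05 s, during which the arm holds its last target.

### The job

A bored flange has rolled under the fixed guard of the bellows drive: keep the gripper itself outside the guard, reach under the front panel with the hooked rod and draw the flange out onto the open bench. Put that flange and all the other small flanges lying on the bench into the spring stacker, one on another, and press the pile down until none stands above the stacker's top plate. Then take the hand scanner, hold it steady on the stacker's bar-code label for a good second to book the flanges in, and leave the hooked rod hung in its rest again and the scanner lying on its mat, without disturbing the other things on the bench.

Things in the scene. Friction and masses are not known exactly. Their poses are not given: they have to be found in the camera images.
- flange0: Bored flange of bare turned stainless steel, a flat ring 64 mm across and 14 mm thick with a 24 mm bore and a circle of six dark bolt holes, about 0.30 kg. Origin: centre of the underside, z up through the bore; the two faces are alike in use. This one lies flat on the bench under the guard, behind its front panel; it is always present.
- flange1: Bored flange of bare turned stainless steel, a flat ring 64 mm across and 14 mm thick with a 24 mm bore and a circle of six dark bolt holes, about 0.30 kg. Origin: centre of the underside, z up through the bore; the two faces are alike in use. Lies flat on the open bench; may be absent.
- flange2: Bored flange of bare turned stainless steel, a flat ring 64 mm across and 14 mm thick with a 24 mm bore and a circle of six dark bolt holes, about 0.30 kg. Origin: centre of the underside, z up through the bore; the two faces are alike in use. Lies flat on the open bench; may be absent.
- flange3: Bored flange of bare turned stainless steel, a flat ring 64 mm across and 14 mm thick with a 24 mm bore and a circle of six dark bolt holes, about 0.30 kg. Origin: centre of the underside, z up through the bore; the two faces are alike in use. Lies flat on the open bench; may be absent.
- flange4: Bored flange of bare turned stainless steel, a flat ring 64 mm across and 14 mm thick with a 24 mm bore and a circle of six dark bolt holes, about 0.30 kg. Origin: centre of the underside, z up through the bore; the two faces are alike in use. Lies flat on the open bench; may be absent.
- guard: Fixed cage of aluminium profile and wires with a clear front panel, 300 mm wide, 180 deep, 200 high, in front of a bellows machine (0.18 to 0.41 m along x, 240 mm high). Origin: on the bench, middle of the front face; x points inward (the front faces -x, to the open bench), y along the front, z up. Out: flange centre 60 mm or more before the front. The gripper's grasp point must not enter the cage.
- guard_slot (a point): Centre of the slot under the guard's clear panel, in the front face, 42 mm above the bench; axes as the guard's. The slot is open from the bench to 85 mm up and from y = -0.13 to +0.13 m. Inside, the bench is free from 0.02 to 0.18 m along x, up to a spindle at x 0.155 m, 119 mm up; wires close the top and ends; a 30 mm high base at x 0.18 m stops things going further.
- hook: Hooked rod, 0.22 kg: black handle bar 140 mm long (x), 22 wide (y), 26 high (z), then a straight 8 mm steel rod on the handle's axis, bent straight down at its end. Origin: centre of the handle; x points along the rod to the hook, the leg points to -z. It balances about 35 mm ahead of the origin; grip it across the handle from above.
- hook_tip (a point): Lower end of the rod's bent leg: 250 mm ahead of the rod's origin along x and 45 mm below the handle's axis (-z). The leg is 8 mm thick and drops loosely into a flange's 24 mm bore.
- rest: Fixed grey rest for the rod: an 8 mm base plate (70 mm wide, -0.08 to +0.16 m along x) with two notched uprights. Origin: on the bench under the handle's centre; x points as the hung rod's x. The hung rod's origin is 75 mm above this one, axes parallel. Rear notch (x = -58 mm, 34 mm wide, top 88 mm up) takes the handle, front notch (x = 130 mm, 28 mm wide, top 93 mm up) the rod.
- stacker: Fixed spring stacker for flanges: an open aluminium frame, base 115 mm square, top plate a square frame 98 mm outside, 82 mm inside. Origin: on the bench under the centre; the label is on the -x side; z up. Four 8 mm guide rods with round ends at x = +-32.5, y = +-22.5 mm reach 155 mm up and leave a flange 4 to 7 mm of play; the gaps for fingers holding a flange are on the +y and -y sides.
- stacker_top (a point): Centre of the stacker's opening at the level of the top plate's upper face, 130 mm above the bench; axes as the stacker's. Flanges go in here from above, between the rods, onto the round 56 mm platform or the pile, which sinks. No flange may end more than 3 mm above this level; it may lie lower.
- platform (a joint): How far the stacker's platform has sunk, in m: 0 when empty (its top level with the top plate), at most 0.078. Spring 205 N/m: one flange's weight balances about 14 mm, but the guide drags with 2 N, so flanges just put on stay 5 to 10 mm too high; pressed down (5 to 10 N) the pile stays where it was left, within about 10 mm of balance.
- label: White bar-code label, 66 mm wide and 44 mm high, on a metal plate fixed to the stacker's -x side, leaning back by 0.5 rad so that it faces outward and upward. Origin: centre of the label, 68 mm above the bench and 78 mm from the stacker's centre; its own -x is the outward normal of the label.
- scanner: Straight hand scanner of grey plastic, 160 mm long, 0.2 kg, lying flat: a handle 34 mm wide and 32 mm high from 80 mm behind to 30 mm ahead of the origin, and a head 62 mm wide and 36 mm high from 30 to 80 mm ahead, with a dark glass window at the front. Origin: middle of the length, on the underside; x points out of the window (the beam), z up.
- scan_window (a point): Centre of the scanner's window, 80 mm ahead of the scanner's origin along x and 18 mm above its underside; axes as the scanner's. It reads when the label's centre is 50 to 160 mm straight ahead of the window, at most 16 mm off its x axis sideways or up and down, and the beam meets the label within 0.85 rad of square (a level beam is fine).
- mat: Thin black rubber mat on the bench where the scanner lies, 190 mm (x) by 120 mm (y), 1 mm thick. Origin: its centre. The scanner counts as on it when its origin is within 60 mm of the mat's centre and it lies flat, whatever its heading.
- spanner: Bystander: a 170 mm spanner. Origin near its middle.
- driver: Bystander: a 180 mm screwdriver.
- bottle: Bystander: a white plastic bottle, 60 mm across, 150 mm tall. Origin: centre of its underside.
- tin: Bystander: a flat steel tin, 80 mm across, 50 mm high.
- clamp: Bystander: an aluminium vacuum clamp, a ring 72 mm across and 16 mm high with a wing nut.
There are look-alikes about, which are no part of the job. Leave any pink or red look-alike of the flange4 alone. What is shaped like the flange0 but orange is not meant.

How it is judged:
By the outcome, as a careful person would: the job done as asked, in the order asked, and still so for the second after the job is handed in, with the robot touching nothing.
Of flange1, flange2, flange3, flange4 only 2 to 3 are there at a start; the rules pass over those that are not, and their reading is None.
At some moment in a run one of flange0, flange1, flange2, flange3, flange4, scanner may be knocked a few centimetres aside while the robot is not near it.
It also fails if it takes over 208 s, if anything falls off the work surface, if the arm or the gripper's body presses on something with over 40 N, if the wrist force passes 120 N, or if a joint passes its speed limit or range.

## Working session

There is one attempt and no reset: what is moved stays moved. The work goes in short steps, Python scripts to look and compute and a tool call to move; the robot and the scene stay as the last step left them, time stands still between calls to the robot, and variables do not carry over. Pictures are saved under pics/ and viewed, and the job is handed in when it is done.

Besides the shell and the picture viewer there is one more tool, called after "Emit:" by a JSON object that holds its "method" and its "body", one argument or row to a line. step_arm: Moves the arm, as the interface text tells. Its arguments: {"type":"object","properties":{"deltas":{"type":"array"},"squeeze":{"type":"number"}},"required":["deltas"]}

```bash
mkdir -p pics; ls; cat > h.py <<'E'
from bench import *
import numpy as np, cv2
def snap(n,name):
    c=capture(n); cv2.imwrite(f'pics/{name}.png',c['pixels'][:,:,::-1]); 
    np.savez(f'pics/{name}.npz',**{k:np.array(v) for k,v in c.items()}); return c
def load(name): 
    return dict(np.load(f'pics/{name}.npz'))
def f(c): return 200/np.tan(np.radians(float(c['vfov']))/2)
def ray(c,u,v):
    E=np.array(c['extrinsics']); d=E[:3,:3]@np.array([(u-c['cx'])/f(c),(v-c['cy'])/f(c),1]); return E[:3,3],d
def onz(c,u,v,z):
    o,d=ray(c,u,v); return o+d*(z-o[2])/d[2]
def proj(c,p):
    E=np.array(c['extrinsics']); q=E[:3,:3].T@(np.array(p)-E[:3,3]); return np.array([c['cx']+f(c)*q[0]/q[2],c['cy']+f(c)*q[1]/q[2]])
def tri(c1,p1,c2,p2):
    o1,d1=ray(c1,*p1);o2,d2=ray(c2,*p2)
    A=np.stack([d1,-d2],1);s=np.linalg.lstsq(A,o2-o1,rcond=None)[0]
    a=o1+d1*s[0];b=o2+d2*s[1];return (a+b)/2,np.linalg.norm(a-b)
E
python3 - <<'E'
from h import *
for n in('scene','top'):
    c=snap(n,n+'0'); print(n,c['vfov'],c['cx'],c['cy'],np.array(c['extrinsics']).round(3).tolist())
print(state())
E
```

```text
pics
scene 44.39724504376789 325.43211912175025 201.5664342659273 [[-0.506, 0.6, -0.619, 1.641], [0.862, 0.358, -0.358, 0.614], [0.007, -0.715, -0.699, 1.34], [0.0, 0.0, 0.0, 1.0]]
top 45.74855233789586 312.6327383442571 199.47978130494857 [[-0.018, -0.991, 0.133, 0.348], [-1.0, 0.017, -0.007, -0.039], [0.004, -0.133, -0.991, 1.506], [0.0, 0.0, 0.0, 1.0]]
{'t': 0.1, 'qpos': array([ 1.20994717e+00,  1.50913033e-01,  1.43792541e+00,  1.49494785e-05,
        1.55381349e+00, -1.33994625e-01]), 'qvel': array([-0.00330399, -0.00042253, -0.00097475, -0.00036378, -0.00016222,
       -0.0013502 ]), 'joint_torque': array([ 2.74251135e-03, -7.14382410e+01, -5.71793747e+01, -2.31334661e-04,
        7.14494992e-03, -2.66978844e-05]), 'eef_pos': array([0.1292605 , 0.56006248, 0.23076961]), 'tcp_rot': array([-1.36956939e-04,  1.13184313e-01,  9.93573868e-01, -5.11678046e-04]), 'ft_force': array([ 0.58549165,  0.41542339, -0.10702375]), 'moment': array([-0.00412016, -0.01438806,  0.00702914]), 'opening': 0.08545889383973458}
```

View pics/scene0.png

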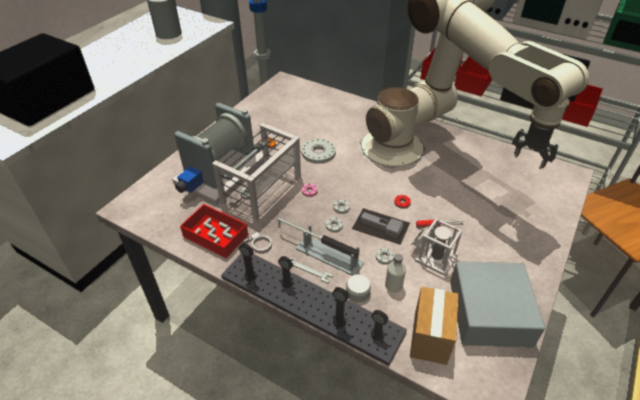

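View pics/top0.png

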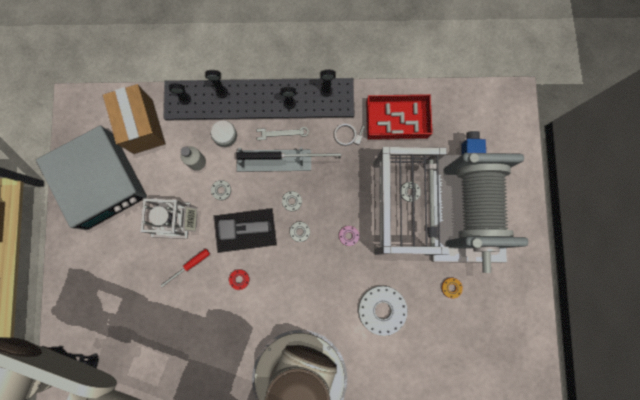

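The top view shows the guard at (410,200) with a steel flange inside at (410,190). Three bare-steel flanges lie on the bench at (221,190), (292,200) and (300,231). The look-alikes are pink (349,235), red (239,279), orange (452,288) and a big ring (383,310). The rest with the rod is at (280,157), the scanner on its mat at (245,230) and the stacker at (165,217). I'll enlarge to confirm.

```bash
python3 - <<'E'
from h import *
c=load('top0'); im=c['pixels'][:,:,::-1]
cv2.imwrite('pics/c1.png',cv2.resize(im[130:300,130:360],None,fx=3.45,fy=3.45,interpolation=cv2.INTER_CUBIC))
cv2.imwrite('pics/c2.png',cv2.resize(im[130:270,340:540],None,fx=4,fy=4,interpolation=cv2.INTER_CUBIC))
c=load('scene0'); im=c['pixels'][:,:,::-1]
cv2.imwrite('pics/c3.png',cv2.resize(im[180:310,260:470],None,fx=3.8,fy=3.8,interpolation=cv2.INTER_CUBIC))
cv2.imwrite('pics/c4.png',cv2.resize(im[100:260,160:320],None,fx=3.7,fy=3.7,interpolation=cv2.INTER_CUBIC))
E
```

```text
(no output)
```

View pics/c1.png

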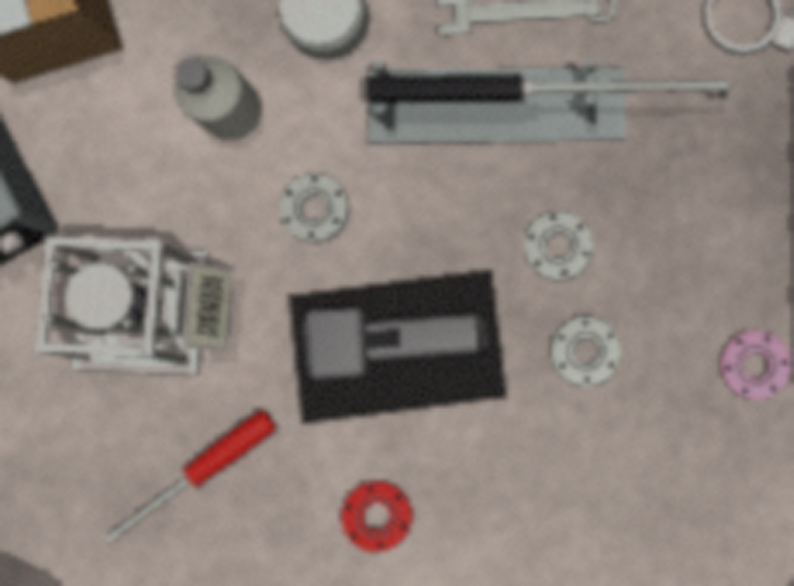

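View pics/c2.png

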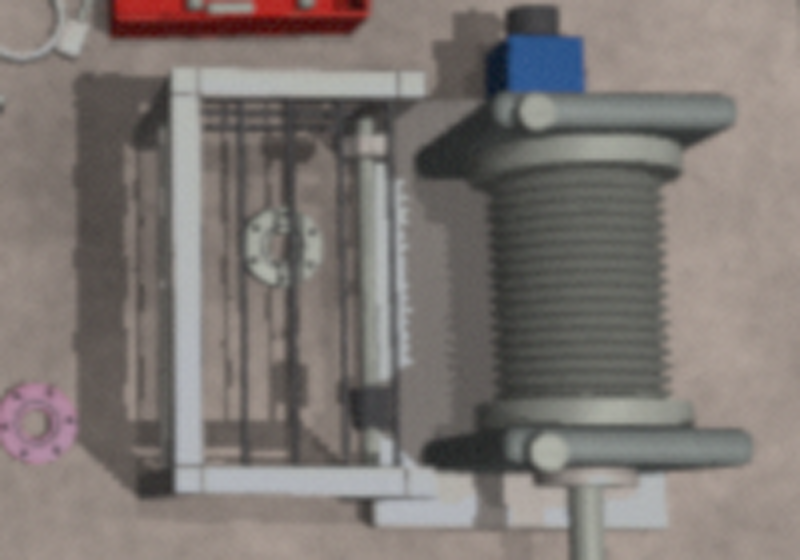

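View pics/c3.png

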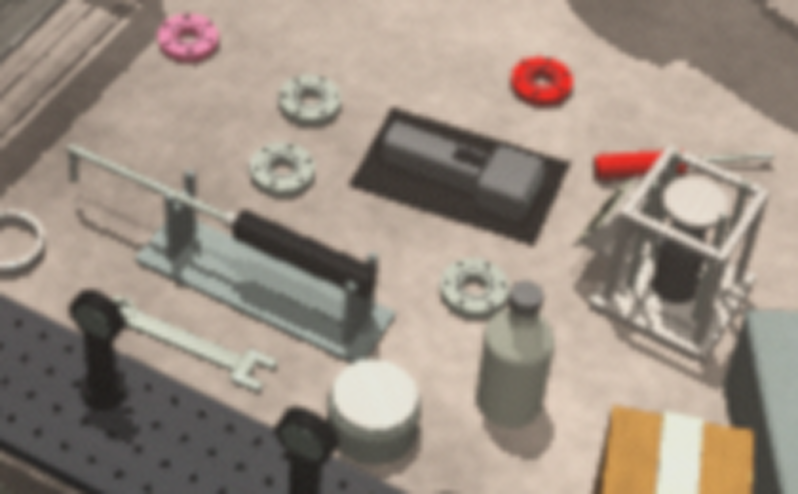

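View pics/c4.png

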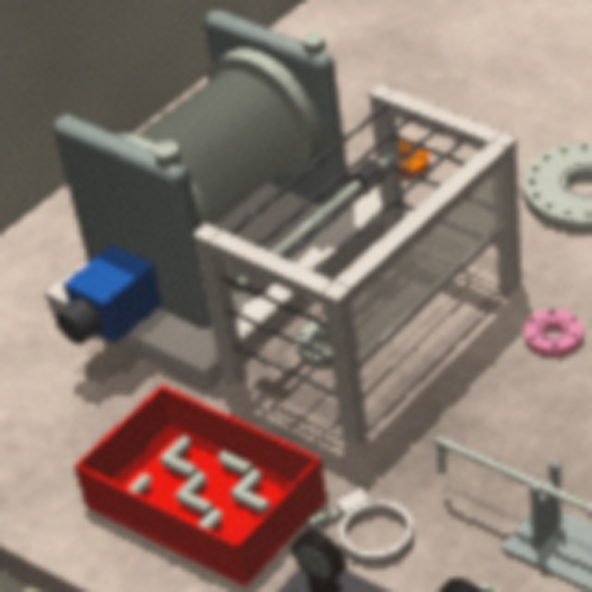

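```bash
cat > flg.py <<'E'
from h import *
def flanges(c,approx,r=14,z=0.014,thr=None):
    im=c['pixels'].astype(int); out=[]
    for (u,v) in approx:
        x0,y0=int(u)-r,int(v)-r
        p=im[y0:y0+2*r+1,x0:x0+2*r+1]
        w=(p[...,0]-p[...,2])  # bench is warm; steel is neutral
        m=((w<14)&(p.sum(2)>330)).astype(np.uint8)
        k=max(cv2.findContours(m,cv2.RETR_EXTERNAL,cv2.CHAIN_APPROX_NONE)[0],key=cv2.contourArea)
        (a,b),rr=cv2.minEnclosingCircle(k)
        M=cv2.moments(cv2.convexHull(k)); a2,b2=M['m10']/M['m00'],M['m01']/M['m00']
        q=(x0+a2,y0+b2); out.append((q,rr,onz(c,*q,z)))
    return out
E
python3 - <<'E'
from flg import *
c=load('top0'); s=load('scene0')
for (q,r,P),n in zip(flanges(c,[(221,190),(292,200),(300,231),(410,190)]),'abcd'): print(n,np.round(q,1),round(r,1),P.round(4))
for (q,r,P),n in zip(flanges(s,[(385,256),(334,224),(341,206)]),'abc'): print(n,np.round(q,1),round(r,1),P.round(4))
im=c['pixels']; print(im[190,221-9],im[160,221],im[215,221])
for (u,v) in [(340,157),(236,156),(236,151),(255,154),(281,153.5)]:
    print('hook',u,v, onz(c,u,v,.075).round(4))
E
```

```text
a [220.7 189.9] 10.3 [0.5843 0.2423 0.014 ]
b [291.5 200.9] 10.5 [0.5452 0.0177 0.014 ]
c [299.2 231.1] 10.8 [ 0.4489 -0.0055  0.014 ]
d [406.6 191.4] 11.0 [ 0.5692 -0.3496  0.014 ]
a [385.  254.9] 7.7 [0.5887 0.2473 0.014 ]
b [332.6 223.5] 6.8 [0.5525 0.016  0.014 ]
c [341.  206.3] 6.3 [ 0.4578 -0.0013  0.014 ]
[161 163 155] [166 154 146] [52 50 48]
hook 340 157 [ 0.671  -0.1359  0.075 ]
hook 236 156 [0.6796 0.1845 0.075 ]
hook 236 151 [0.6954 0.1846 0.075 ]
hook 255 154 [0.6849 0.126  0.075 ]
hook 281 153.5 [0.6851 0.0459 0.075 ]
```

```bash
python3 - <<'E'
from h import *
c=load('top0'); im=c['pixels'][:,:,::-1]
def crop(n,im,x0,y0,w,h,k):
    cv2.imwrite(f'pics/{n}.png',cv2.resize(im[y0:y0+h,x0:x0+w],None,fx=k,fy=k,interpolation=cv2.INTER_CUBIC))
crop('d1',im,230,140,115,40,6.9)
crop('d2',im,205,200,80,60,9)
crop('d3',im,135,190,70,55,10)
s=load('scene0')['pixels'][:,:,::-1]
crop('d4',s,270,210,100,65,8)
E
```

```text
(no output)
```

View pics/d1.png

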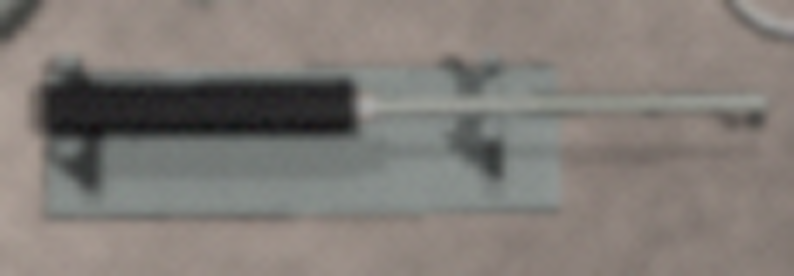

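View pics/d2.png

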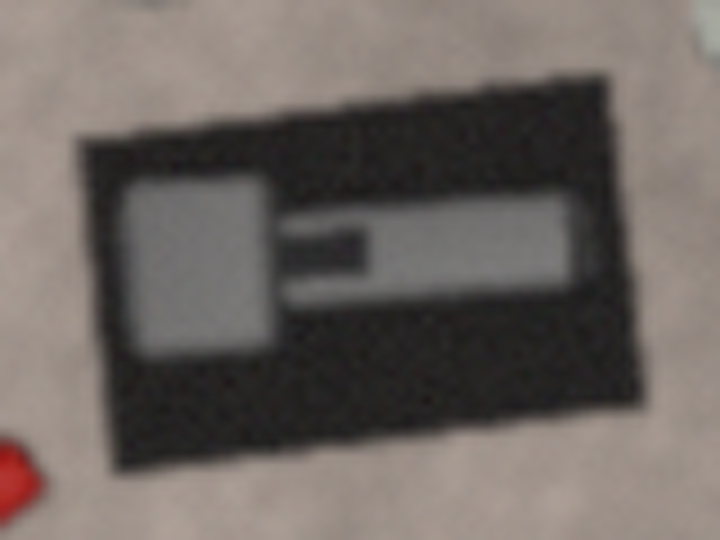

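View pics/d3.png

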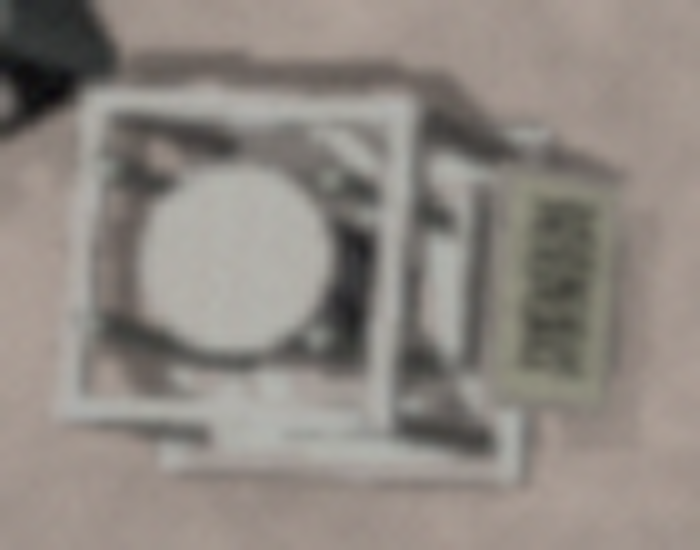

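View pics/d4.png

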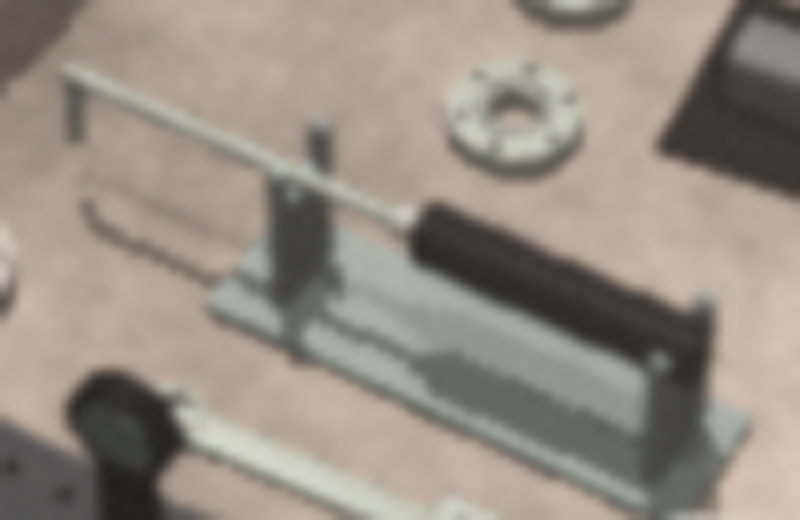

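```bash
python3 - <<'E'
from h import *
c=load('top0'); s=load('scene0')
P=lambda n,l,z:[print(n,p,onz(c,*p,z).round(4)) for p in l]
P('guard top',[(383.2,147.3),(384.2,253.3),(446,148),(449,253)],.2)
# from crops: pixel = crop/k + off -0.5+0.5/k
d=lambda l,k,x0,y0:[(a/k+x0-.45,b/k+y0-.45) for a,b in l]
P('plate',d([(80,92),(418,95),(397,430),(55,415)],10,135,190),.13)
P('platf',d([(237,258)],10,135,190),.13)
P('label',d([(557,285)],10,135,190),.068)
P('mat',d([(80,137),(605,77),(645,405),(118,470)],9,205,200),.001)
P('scan head front',d([(125,185),(138,357)],9,205,200),.036)
P('scan head back',d([(268,178),(276,345)],9,205,200),.036)
P('scan tail',d([(570,195),(575,290)],9,205,200),.032)
P('handle top',d([(45,83),(42,132),(355,80),(355,132)],6.9,230,140),.088)
P('rod',d([(375,105),(765,102)],6.9,230,140),.079)
P('rest base',d([(45,65),(558,67),(562,208),(45,217)],6.9,230,140),.008)
E=np.array(c['extrinsics'])
print('scene label',onz(s,592+0,0,0.07)[:0])
for n,p,q in [('hooktop',(340.2,154.3),(278.4,218.6)),('handle front top',(281,151.7),(0,0))]:
    if q[0]: print(n,tri(c,p,s,q))
E
```

```text
guard top (383.2, 147.3) [ 0.6687 -0.2502  0.2   ]
guard top (384.2, 253.3) [ 0.3714 -0.2417  0.2   ]
guard top (446, 148) [ 0.6637 -0.4276  0.2   ]
guard top (449, 253) [ 0.369  -0.4195  0.2   ]
plate (142.55, 198.75) [0.5437 0.4486 0.13  ]
plate (176.35000000000002, 199.05) [0.5411 0.3498 0.13  ]
plate (174.25, 232.55) [0.4432 0.3539 0.13  ]
plate (140.05, 231.05) [0.4493 0.453  0.13  ]
platf (158.25, 215.35000000000002) [0.4941 0.4015 0.13  ]
label (190.25, 218.05) [0.4907 0.324  0.068 ]
mat (213.4388888888889, 214.77222222222224) [0.5066 0.2673 0.001 ]
mat (271.77222222222224, 208.10555555555555) [0.5247 0.0813 0.001 ]
mat (276.2166666666667, 244.55) [0.4085 0.068  0.001 ]
mat (217.66111111111113, 251.77222222222224) [0.3891 0.2528 0.001 ]
scan head front (218.4388888888889, 220.10555555555555) [0.486  0.2444 0.036 ]
scan head front (219.88333333333335, 239.21666666666667) [0.4266 0.2395 0.036 ]
scan head back (234.32777777777778, 219.32777777777778) [0.4875 0.1951 0.036 ]
scan head back (235.21666666666667, 237.88333333333335) [0.4299 0.1921 0.036 ]
scan tail (267.8833333333333,
[... 250 characters left out ...]
.1836 0.088 ]
handle top (280.9992753623188, 151.14420289855073) [0.6894 0.045  0.088 ]
handle top (280.9992753623188, 158.6804347826087) [0.6659 0.0452 0.088 ]
rod (283.8978260869565, 154.76739130434783) [0.6801 0.0367 0.079 ]
rod (340.4195652173913, 154.3326086956522) [ 0.6785 -0.1372  0.079 ]
rest base (236.0717391304348, 148.97028985507248) [0.7183 0.1949 0.008 ]
rest base (310.4195652173913, 149.26014492753623) [ 0.7133 -0.0454  0.008 ]
rest base (310.9992753623189, 169.6949275362319) [ 0.6461 -0.0461  0.008 ]
rest base (236.0717391304348, 170.99927536231885) [0.6459 0.1946 0.008 ]
scene label []
hooktop (array([ 0.67957144, -0.13624614,  0.07331536]), np.float64(0.0014368578580235235))
```

Emit:
{"method": "step_arm", "body": {
  "deltas": [
    [[0, 0, 0, 7, 0], [0, 0, 0, 7, 0], [0, 0, 0, 7, 0], [0, 0, 0, 7, 0], [0, 0, 0, 7, 0], [0, 0, 0, 7, 0], [0, 0, 0, 7, 0], [0, 0, 0, 7, 0], [0, 0, 0, 7, 0], [0, 0, 0, 7, 0], [0, 0, 0, 7, 0], [0, 0, 0, 0, 0]]
  ],
  "squeeze": 60
}}

```text
t: 1.1
eef_pos: [0.1293, 0.5601, 0.231]
tcp_rot: [0.0, 0.709, 0.705, -0.0]
ft_force: [0.5, 0.3, -0.2]
opening: 0.0852
```

```bash
cat >> h.py <<'E'
from scipy.spatial.transform import Rotation as R
def to(x,y,z,yaw=0):
    s=state(); q=s['tcp_rot']; r=R.from_quat([q[1],q[2],q[3],q[0]]).as_matrix()
    d=r.T@(np.array([x,y,z])-s['eef_pos'])*1000
    cy=np.degrees(np.arctan2(r[1,1],r[0,1]))
    print('t %.2f pos %s tool y yaw %.2f | shift to target mm %s turn %.1f'%(s['t'],s['eef_pos'].round(4),cy,d.round(1),-( (yaw-cy+180)%360-180)),'F',s['ft_force'].round(1),'op',round(s['opening'],4))
E
python3 - <<'E'
from h import *
to(.680,.080,.231)
c=load('top0'); s=load('scene0')
print(onz(c,410.4,191.3,.014), onz(s,246.5,193.2,.010))
E
```

```text
t 1.10 pos [0.1293 0.5601 0.231 ] tool y yaw -0.38 | shift to target mm [-4.765e+02  5.539e+02  1.000e-01] turn -0.4 F [ 0.5  0.3 -0.2] op 0.0852
[ 0.56943971 -0.361541    0.014     ] [ 0.58111714 -0.35939045  0.01      ]
```

Emit:
{"method": "step_arm", "body": {
  "deltas": [
    [[-26, 30, 0, 0, 0], [-26, 30, 0, 0, 0], [-26, 30, 0, 0, 0], [-26, 30, 0, 0, 0], [-26, 30, 0, 0, 0], [-26, 30, 0, 0, 0], [-26, 30, 0, 0, 0], [-26, 30, 0, 0, 0], [-26, 30, 0, 0, 0], [-26, 30, 0, 0, 0], [-26, 30, 0, 0, 0], [-26, 30, 0, 0, 0]]
  ]
}}

```text
t: 2.1
eef_pos: [0.4905, 0.2466, 0.2313]
tcp_rot: [0.0, 0.705, 0.709, -0.0]
ft_force: [0.8, 1.5, 0.6]
opening: 0.0854
```

Emit:
{"method": "step_arm", "body": {
  "deltas": [
    [[-26, 30, 0, 0, 0], [-26, 30, 0, 0, 0], [-26, 30, 0, 0, 0], [-26, 30, 0, 0, 0], [-26, 30, 0, 0, 0], [-26, 30, 0, -0.4, 0], [-4, 6, 0, 0, 0], [0, 0, 0, 0, 0]]
  ]
}}

```text
t: 2.77
eef_pos: [0.6767, 0.0862, 0.2297]
tcp_rot: [-0.001, 0.704, 0.71, -0.001]
ft_force: [-0.0, 0.7, 0.2]
opening: 0.0855
```

```bash
python3 - <<'E'
from h import *
to(.680,.080,.064)
c=snap('top','t1'); s=snap('scene','s1')
a=c['pixels'][100:260,200:440,::-1]; b=s['pixels'][170:310,240:420,::-1]
cv2.imwrite('pics/e1.png',np.vstack([cv2.resize(a,(420,280)),cv2.resize(b,(420,300))]))
E
```

```text
t 2.77 pos [0.6767 0.0862 0.2297] tool y yaw 0.50 | shift to target mm [ -6.1   3.5 165.7] turn 0.5 F [-0.   0.7  0.2] op 0.0855
```

View pics/e1.png

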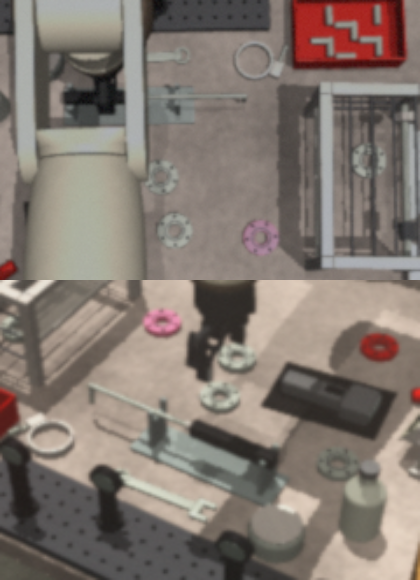

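Emit:
{"method": "step_arm", "body": {
  "deltas": [
    [[-6, 3, 25, 0.5, 0], [0, 0, 30, 0, 0], [0, 0, 35, 0, 0], [0, 0, 35, 0, 0], [0, 0, 30, 0, 0], [0, 0, 19, 0, 0], [0, 0, 0, 0, 0]]
  ]
}}

```text
t: 3.45
eef_pos: [0.6755, 0.0837, 0.0532]
tcp_rot: [-0.002, 0.707, 0.708, -0.002]
ft_force: [-1.4, -0.1, -0.6]
opening: 0.0857
```

```bash
python3 - <<'E'
from h import *
to(.680,.080,.056)
E
```

```text
t 3.45 pos [0.6755 0.0837 0.0532] tool y yaw 0.09 | shift to target mm [-3.7  4.5 -2.8] turn 0.1 F [-1.4 -0.1 -0.6] op 0.0857
```

Emit:
{"method": "step_arm", "body": {
  "deltas": [
    [[-3, 4, -2, 0, 0], [0, 0, 0, 0, 0], [0, 0, 0, 0, 0.4], [0, 0, 0, 0, 0.7], [0, 0, 0, 0, 1], [0, 0, 0, 0, 1], [0, 0, 0, 0, 1], [0, 0, 0, 0, 1], [0, 0, 0, 0, 1], [0, 0, 0, 0, 1]]
  ],
  "squeeze": 80
}}

```text
t: 4.28
eef_pos: [0.6826, 0.0793, 0.0597]
tcp_rot: [0.0, 0.708, 0.707, 0.0]
ft_force: [-1.1, 0.5, 5.3]
opening: 0.0206
```

```bash
python3 - <<'E'
from h import *
to(.680,.080,.056)
E
```

```text
t 4.28 pos [0.6826 0.0793 0.0597] tool y yaw -0.09 | shift to target mm [ 0.7 -2.6  3.7] turn -0.1 F [-1.1  0.5  5.3] op 0.0206
```

Emit:
{"method": "step_arm", "body": {
  "deltas": [
    [[0, 0, -5, 0, 1], [0, 0, -10, 0, 1], [0, 0, -15, 0, 1], [0, 0, -15, 0, 1], [0, 0, -10, 0, 1], [0, 0, 0, 0, 1], [0, 0, 0, 0, 1]]
  ]
}}

```text
t: 4.87
eef_pos: [0.6825, 0.0793, 0.1147]
tcp_rot: [0.0, 0.708, 0.707, 0.0]
ft_force: [0.7, -0.5, -2.7]
opening: 0.0207
```

```bash
python3 - <<'E'
from h import *
to(.680,.080,.111)
c=snap('top','t2'); s=snap('scene','s2')
a=c['pixels'][120:250,220:440,::-1]; b=s['pixels'][170:290,230:420,::-1]
cv2.imwrite('pics/e2.png',np.vstack([cv2.resize(a,(480,284)),cv2.resize(b,(480,303))]))
E
```

```text
t 4.87 pos [0.6825 0.0793 0.1147] tool y yaw -0.10 | shift to target mm [ 0.6 -2.5  3.7] turn -0.1 F [ 0.7 -0.5 -2.7] op 0.0207
```

View pics/e2.png

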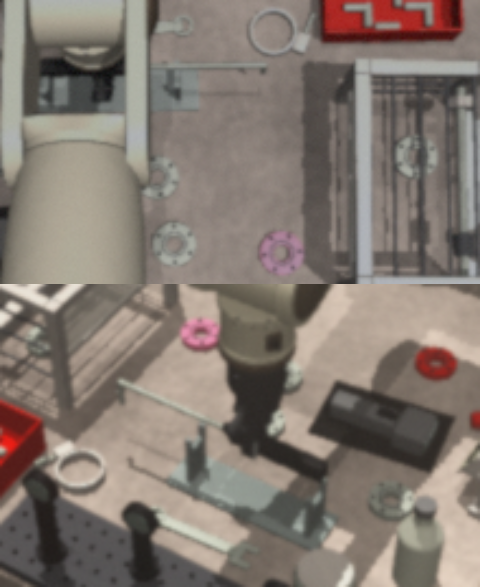

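```bash
python3 - <<'E'
from h import *
c=load('top0'); s=load('scene0')
print(tri(c,(341.7,150.2),s,(277.7,208.2)))
c=load('t2')
a=c['pixels'][120:250,280:440,::-1]; cv2.imwrite('pics/e3.png',cv2.resize(a,None,fx=5,fy=4.6,interpolation=cv2.INTER_CUBIC))
E
```

```text
(array([ 0.67936415, -0.13664063,  0.12574571]), np.float64(0.003308489751553077))
```

View pics/e3.png

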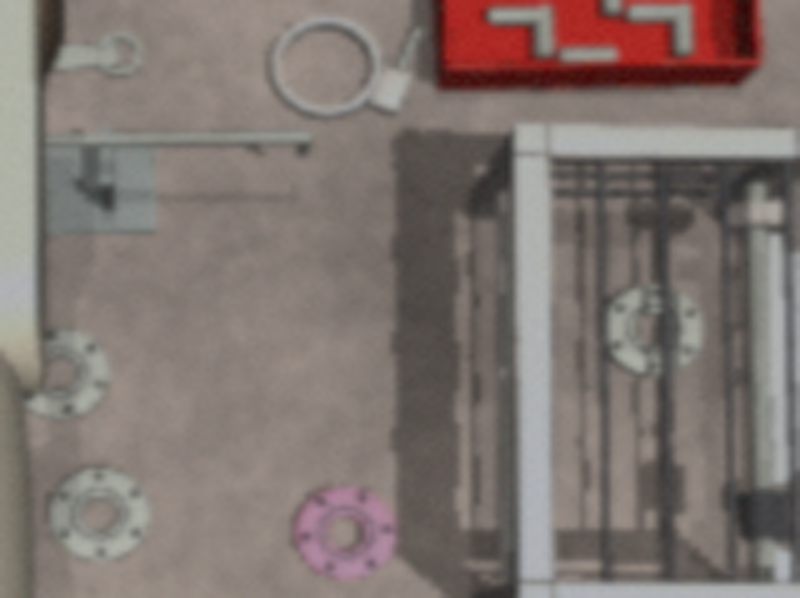

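Emit:
{"method": "step_arm", "body": {
  "deltas": [
    [[-5, -25, 0, 0, 1], [-10, -28, 0, 0, 1], [-15, -28, 0, 0, 1], [-15, -19, 10, 0, 1], [-10, -10, 20, 0, 1], [-4, 0, 20, 0, 1], [0, 0, 10, 0, 1], [0, 0, 0, 0, 1], [0, 0, 0, 0, 1]]
  ]
}}

```text
t: 5.72
eef_pos: [0.5724, 0.0208, 0.054]
tcp_rot: [-0.0, 0.708, 0.707, -0.0]
ft_force: [0.8, 0.3, -1.7]
opening: 0.0208
```

```bash
python3 - <<'E'
from h import *
to(.5725,-.1465,.055)
c=snap('top','t3'); 
a=c['pixels'][100:260,280:440,::-1]; cv2.imwrite('pics/e4.png',cv2.resize(a,None,fx=4,fy=3.7,interpolation=cv2.INTER_CUBIC))
E
```

```text
t 5.72 pos [0.5724 0.0208 0.054 ] tool y yaw -0.09 | shift to target mm [-167.3    0.4   -1. ] turn -0.1 F [ 0.8  0.3 -1.7] op 0.0208
```

View pics/e4.png

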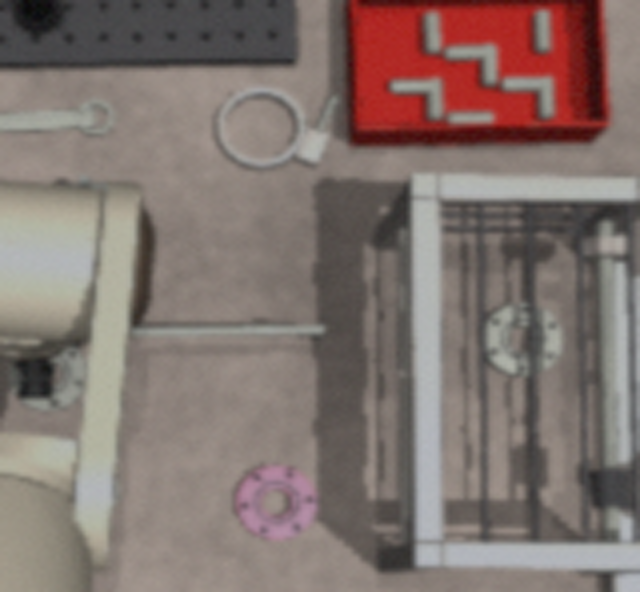

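```bash
python3 - <<'E'
from h import *
c=load('t3'); print(onz(c,361-.4,188.9-.4,.069), onz(c,280+522/4-.4,100+340/3.7-.4,.014))
E
```

```text
[ 0.57259528 -0.19705682  0.069     ] [ 0.56883822 -0.36055632  0.014     ]
```

Emit:
{"method": "step_arm", "body": {
  "deltas": [
    [[-15, -1, 0, 0, 1], [-20, -1, 0, 0, 1], [-25, 0, 0, 0, 1], [-25, 0, 0, 0, 1], [-25, 0, 0, 0, 1], [-25, 0, 0, 0, 1], [-20, 0, 0, 0, 1], [-11, 0, 0, 0, 1], [0, 0, 0, 0, 1], [0, 0, 0, 0, 1]]
  ]
}}

```text
t: 6.6
eef_pos: [0.5704, -0.1453, 0.0548]
tcp_rot: [0.0, 0.708, 0.706, 0.0]
ft_force: [0.8, 0.7, -2.0]
opening: 0.021
```

```bash
python3 - <<'E'
from h import *
to(.5725,-.1465,.055)
c=snap('top','t4'); s=snap('scene','s4')
a=c['pixels'][150:230,360:460,::-1]; b=s['pixels'][160:230,210:310,::-1]
cv2.imwrite('pics/e5.png',np.vstack([cv2.resize(a,(400,300),interpolation=cv2.INTER_CUBIC),cv2.resize(b,(400,280),interpolation=cv2.INTER_CUBIC)]))
E
```

```text
t 6.60 pos [ 0.5704 -0.1453  0.0548] tool y yaw -0.13 | shift to target mm [-1.2  2.1 -0.2] turn -0.1 F [ 0.8  0.7 -2. ] op 0.021
```

View pics/e5.png

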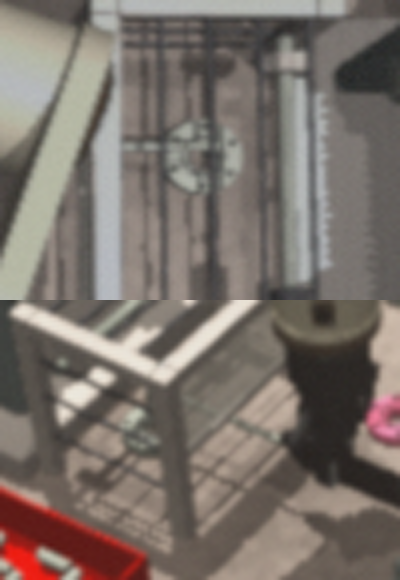

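Emit:
{"method": "step_arm", "body": {
  "deltas": [
    [[-1, 0, 4, 0, 1], [0, 0, 5, 0, 1], [0, 0, 5, 0, 1], [0, 0, 5, 0, 1], [0, 0, 0, 0, 1], [0, 0, 0, 0, 1]]
  ]
}}

```text
t: 7.2
eef_pos: [0.5698, -0.1463, 0.0348]
tcp_rot: [-0.0, 0.708, 0.707, -0.0]
ft_force: [0.4, 0.3, -2.8]
opening: 0.0206
```

Emit:
{"method": "step_arm", "body": {
  "deltas": [
    [[4, 0, 0, 0, 1], [6, 0, 0, 0, 1], [8, 0, 0, 0, 1], [10, 0, 0, 0, 1], [10, 0, 0, 0, 1], [10, 0, 0, 0, 1], [10, 0, 0, 0, 1], [10, 0, 0, 0, 1], [10, 0, 0, 0, 1], [10, 0, 0, 0, 1], [10, 0, 0, 0, 1], [8, 0, 0, 0, 1]]
  ]
}}

```text
t: 8.2
eef_pos: [0.5702, -0.0393, 0.0353]
tcp_rot: [-0.0, 0.708, 0.707, -0.0]
ft_force: [0.6, -2.2, -2.2]
opening: 0.0213
```

```bash
python3 - <<'E'
from h import *
to(.57,.06,.035)
c=snap('top','t5'); s=snap('scene','s5')
a=c['pixels'][140:250,330:460,::-1]; b=s['pixels'][160:230,230:330,::-1]
cv2.imwrite('pics/e6.png',np.vstack([cv2.resize(a,(390,330),interpolation=cv2.INTER_CUBIC),cv2.resize(b,(390,260),interpolation=cv2.INTER_CUBIC)]))
E
```

```text
t 8.20 pos [ 0.5702 -0.0393  0.0353] tool y yaw -0.08 | shift to target mm [99.3 -0.3  0.3] turn -0.1 F [ 0.6 -2.2 -2.2] op 0.0213
```

View pics/e6.png

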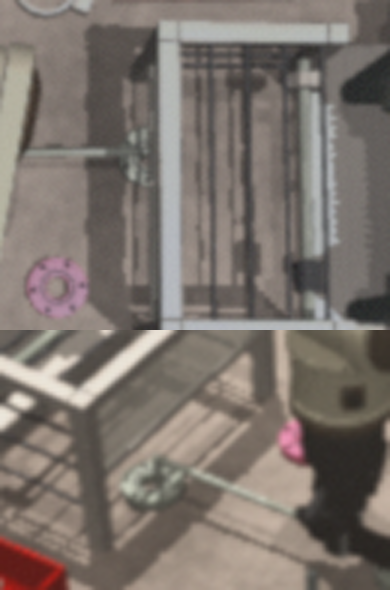

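Emit:
{"method": "step_arm", "body": {
  "deltas": [
    [[6, 0, 0, 0, 1], [10, 0, 0, 0, 1], [10, 0, 0, 0, 1], [10, 0, 0, 0, 1], [10, 0, 0, 0, 1], [10, 0, 0, 0, 1], [10, 0, 0, 0, 1], [10, 0, 0, 0, 1], [10, 0, 0, 0, 1], [9, 0, 0, 0, 1], [6, 0, 0, 0, 1], [0, 0, 0, 0, 1]]
  ]
}}

```text
t: 9.3
eef_pos: [0.5703, 0.0618, 0.0353]
tcp_rot: [-0.0, 0.707, 0.707, 0.0]
ft_force: [0.0, -0.7, -1.9]
opening: 0.0205
```

```bash
python3 - <<'E'
from h import *
to(.57,.06,.035)
c=snap('top','t6')
a=c['pixels'][120:250,290:460,::-1]; cv2.imwrite('pics/e7.png',cv2.resize(a,None,fx=4,fy=4,interpolation=cv2.INTER_CUBIC))
E
```

```text
t 9.30 pos [0.5703 0.0618 0.0353] tool y yaw -0.04 | shift to target mm [-1.8 -0.3  0.3] turn -0.0 F [ 0.  -0.7 -1.9] op 0.0205
```

View pics/e7.png

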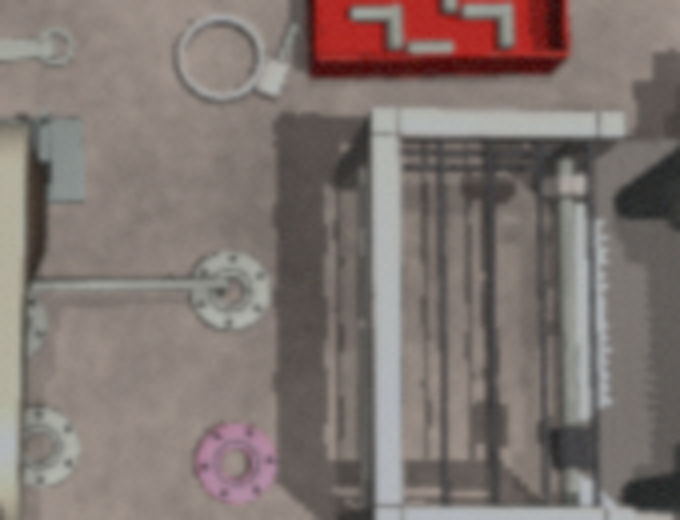

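Emit:
{"method": "step_arm", "body": {
  "deltas": [
    [[-5, 0, 0, 0, 1], [0, 0, -8, 0, 1], [0, 0, -18, 0, 1], [0, 0, -20, 0, 1], [0, 0, -20, 0, 1], [5, 10, -15, 0, 1], [6, 20, 0, 0, 1], [6, 25, 0, 0, 1], [6, 25, 0, 0, 1], [0, 20, 0, 0, 1], [0, 10, 0, 0, 1], [0, 0, 0, 0, 1]]
  ]
}}

```text
t: 10.35
eef_pos: [0.6819, 0.0776, 0.1162]
tcp_rot: [0.0, 0.708, 0.706, 0.0]
ft_force: [-0.2, -0.3, -1.7]
opening: 0.0208
```

```bash
python3 - <<'E'
from h import *
to(.6825,.0793,.1147)
c=snap('top','t7'); s=snap('scene','s7')
a=c['pixels'][120:250,220:400,::-1]; b=s['pixels'][170:290,260:420,::-1]
cv2.imwrite('pics/e8.png',np.vstack([cv2.resize(a,(400,290),interpolation=cv2.INTER_CUBIC),cv2.resize(b,(400,300),interpolation=cv2.INTER_CUBIC)]))
E
```

```text
t 10.35 pos [0.6819 0.0776 0.1162] tool y yaw -0.14 | shift to target mm [1.7 0.6 1.5] turn -0.1 F [-0.2 -0.3 -1.7] op 0.0208
```

View pics/e8.png

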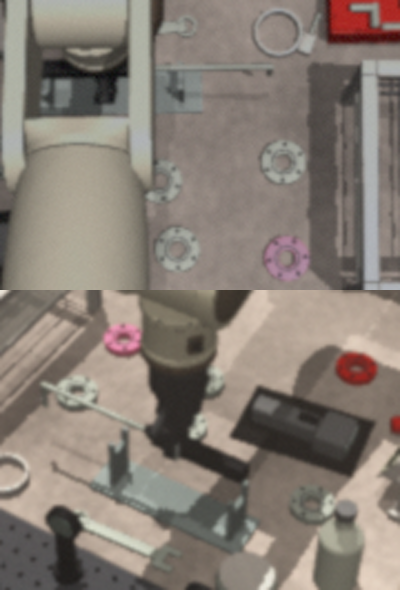

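Emit:
{"method": "step_arm", "body": {
  "deltas": [
    [[1, 0, 8, 0, 1], [0, 0, 15, 0, 1], [0, 0, 15, 0, 1], [0, 0, 10, 0, 1], [0, 0, 5, 0, 1], [0, 0, 3, 0, 1], [0, 0, 0, 0, 1], [0, 0, 0, 0, 1]]
  ]
}}

```text
t: 11.12
eef_pos: [0.6806, 0.0793, 0.0609]
tcp_rot: [0.0, 0.708, 0.707, 0.0]
ft_force: [1.2, -0.2, -2.2]
opening: 0.0205
```

Emit:
{"method": "step_arm", "body": {
  "deltas": [
    [[0, 1, 1.5, 0, 1], [0, 0, 0, 0, 1], [0, 0, 0, 0, 1]]
  ]
}}

```text
t: 11.37
eef_pos: [0.6817, 0.0793, 0.0597]
tcp_rot: [0.0, 0.708, 0.707, 0.0]
ft_force: [-3.5, -0.9, 5.8]
opening: 0.0206
```

Emit:
{"method": "step_arm", "body": {
  "deltas": [
    [[0, 0, 0, 0, 0.7], [0, 0, 0, 0, 0.5], [0, 0, 0, 0, 0.3], [0, 0, 0, 0, 0], [0, 0, 0, 0, 0], [0, 0, 0, 0, 0], [0, 0, -10, 0, 0], [0, 0, -30, 0, 0], [0, 0, -35, 0, 0], [0, 0, -35, 0, 0], [0, 0, -30, 0, 0], [0, 0, 0, 0, 0]]
  ]
}}

```text
t: 12.37
eef_pos: [0.6831, 0.0794, 0.207]
tcp_rot: [0.003, 0.708, 0.707, 0.003]
ft_force: [0.9, 0.2, 1.4]
opening: 0.0855
```

```bash
python3 - <<'E'
from h import *
to(.5452,.0177,.2)
c=snap('top','t8'); s=snap('scene','s8')
a=c['pixels'][120:250,190:400,::-1]; b=s['pixels'][170:290,260:420,::-1]
cv2.imwrite('pics/e9.png',np.vstack([cv2.resize(a,(450,280),interpolation=cv2.INTER_CUBIC),cv2.resize(b,(400,300),interpolation=cv2.INTER_CUBIC)[:, :].copy() if 0 else cv2.resize(b,(450,318),interpolation=cv2.INTER_CUBIC)]))
E
```

```text
t 12.37 pos [0.6831 0.0794 0.207 ] tool y yaw -0.09 | shift to target mm [ -61.9 -137.9    5.7] turn -0.1 F [0.9 0.2 1.4] op 0.0855
```

View pics/e9.png

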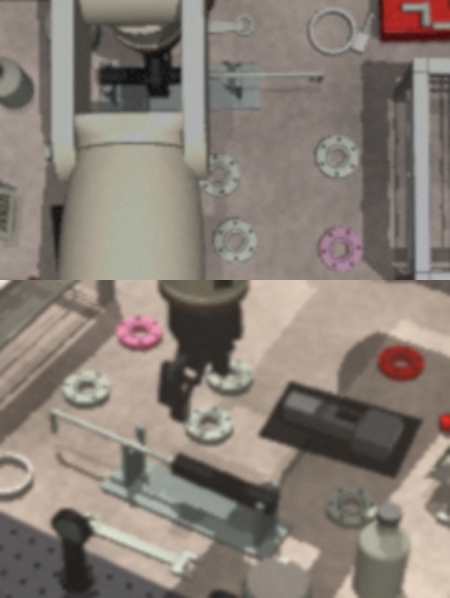

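Emit:
{"method": "step_arm", "body": {
  "deltas": [
    [[-11, -25, 0, 0, 0], [-16, -33, 0, 0, 0], [-16, -33, 0, 0, 0], [-14, -30, 20, 0, 0], [-7, -16, 30, 0, 0], [0, 0, 35, 0, 0], [0, 0, 35, 0, 0], [0, 0, 30, 0, 0], [0, 0, 20, 0, 0], [0, 0, 10, 0, 0], [0, 0, 0, 0, 0], [0, 0, 0, 0, 0]]
  ]
}}

```text
t: 13.47
eef_pos: [0.5443, 0.0156, 0.0191]
tcp_rot: [-0.0, 0.708, 0.707, -0.0]
ft_force: [0.1, -0.0, 0.5]
opening: 0.085
```

```bash
python3 - <<'E'
from h import *
to(.546,.016,.002)
s=snap('scene','s9')
b=s['pixels'][190:260,290:390,::-1]; cv2.imwrite('pics/e10.png',cv2.resize(b,None,fx=7,fy=7,interpolation=cv2.INTER_CUBIC))
E
```

```text
t 13.47 pos [0.5443 0.0156 0.0191] tool y yaw -0.09 | shift to target mm [ 0.4  1.7 17.1] turn -0.1 F [ 0.1 -0.   0.5] op 0.085
```

View pics/e10.png

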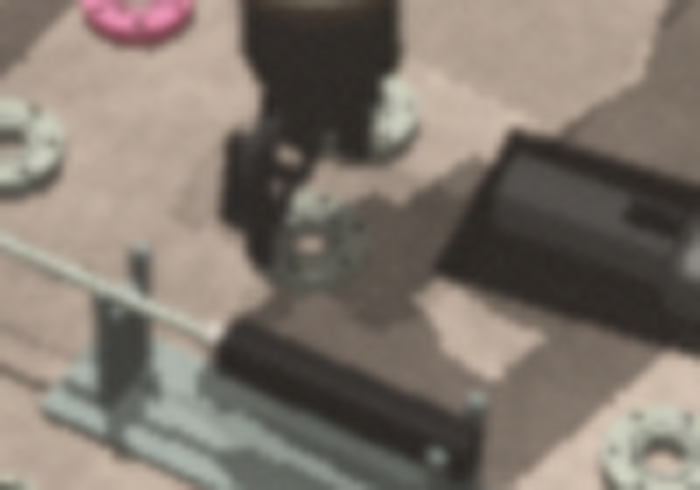

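Emit:
{"method": "step_arm", "body": {
  "deltas": [
    [[0, 1, 6, 0, 0], [0, 0, 6, 0, 0], [0, 0, 4, 0, 0], [0, 0, 0, 0, 0], [0, 0, 0, 0, 0]]
  ]
}}

```text
t: 13.93
eef_pos: [0.5452, 0.0156, 0.0026]
tcp_rot: [-0.0, 0.708, 0.707, -0.0]
ft_force: [-0.8, 1.1, 0.9]
opening: 0.0854
```

Emit:
{"method": "step_arm", "body": {
  "deltas": [
    [[0, 0, 0, 0, 0.2], [0, 0, 0, 0, 0.4], [0, 0, 0, 0, 0.7], [0, 0, 0, 0, 1], [0, 0, 0, 0, 1], [0, 0, 0, 0, 1]]
  ],
  "squeeze": 60
}}

```text
t: 14.43
eef_pos: [0.5457, 0.0155, 0.004]
tcp_rot: [0.0, 0.708, 0.706, 0.0]
ft_force: [-5.1, -0.2, 17.0]
opening: 0.0603
```

Emit:
{"method": "step_arm", "body": {
  "deltas": [
    [[0, 0, -5, 0, 1], [0, 0, -10, 0, 1], [0, 0, -20, 0, 1], [0, 0, -30, 0, 1], [0, 0, -35, 0, 1], [0, 0, -35, 0, 1], [0, 0, -25, 0, 1], [0, 0, -10, 0, 1], [0, 0, 0, 0, 1], [0, 0, 0, 0, 1]]
  ]
}}

```text
t: 15.27
eef_pos: [0.545, 0.0156, 0.172]
tcp_rot: [-0.0, 0.708, 0.707, -0.0]
ft_force: [0.8, 0.9, -2.4]
opening: 0.0599
```

```bash
python3 - <<'E'
from h import *
to(.494,.4015,.18,-2.5)
s=snap('scene','s10')
b=s['pixels'][140:260,270:390,::-1]; cv2.imwrite('pics/e11.png',cv2.resize(b,None,fx=5,fy=5,interpolation=cv2.INTER_CUBIC))
E
```

```text
t 15.27 pos [0.545  0.0156 0.172 ] tool y yaw -0.09 | shift to target mm [385.8 -51.6  -8. ] turn 2.4 F [ 0.8  0.9 -2.4] op 0.0599
```

View pics/e11.png

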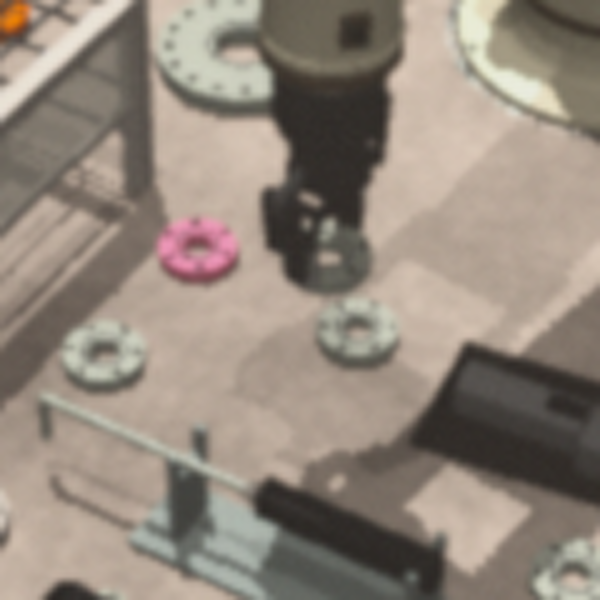

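```bash
python3 - <<'E'
from h import *
s=load('s10')
for z in(.17,.175,.18):
    print(onz(s,336,191.4,z).round(4))
    th=np.linspace(0,6.28,60); C=np.array([.545,.0156,z])
    pts=np.array([proj(s,C+.032*np.array([np.cos(t),np.sin(t),0])) for t in th])
    print(z,(pts.min(0)-[270,140])*5,(pts.max(0)-[270,140])*5,(proj(s,C)-[270,140])*5)
E
```

```text
[0.5413 0.0201 0.17  ]
0.17 [275.95942544 226.97921468] [367.56280063 289.69616943] [321.78036091 257.90248562]
[0.546  0.0226 0.175 ]
0.175 [276.00502469 221.75032419] [367.79613106 284.45540396] [321.91975762 252.66690702]
[0.5507 0.0251 0.18  ]
0.18 [276.05081092 216.50026908] [368.03041952 279.1928486 ] [322.05972612 247.40985252]
```

Emit:
{"method": "step_arm", "body": {
  "deltas": [
    [[15, -2, -8, 0, 1], [30, -4, -5, 0, 1], [38, -5, 0, 0, 1], [38, -5, 0, 0, 1], [38, -5, 0, 0, 1], [38, -5, 0, 0, 1], [38, -5, 0, 0, 1], [38, -5, 0, 0, 1], [38, -5, 0, 0, 1], [38, -5, 0, 0, 1], [24, -4, 0, 0, 1], [12, -2, 0, 2.4, 1]]
  ]
}}

```text
t: 16.32
eef_pos: [0.4922, 0.4034, 0.1828]
tcp_rot: [-0.001, 0.721, 0.693, -0.002]
ft_force: [1.1, -0.6, -2.4]
opening: 0.0601
```

Emit:
{"method": "step_arm", "body": {
  "deltas": [
    [[0, 0, 0, 0, 1], [0, 0, 0, 0, 1]]
  ]
}}

```text
t: 16.48
eef_pos: [0.4932, 0.4007, 0.1835]
tcp_rot: [-0.0, 0.722, 0.692, -0.002]
ft_force: [0.0, -0.5, -3.3]
opening: 0.06
```

```bash
python3 - <<'E'
from h import *
to(.494,.4013,.16,-2.5)
s=snap('scene','s11');c=snap('top','t11')
a=s['pixels'][180:280,390:500,::-1]; b=c['pixels'][170:260,110:220,::-1]
cv2.imwrite('pics/e12.png',np.hstack([cv2.resize(a,(400,364),interpolation=cv2.INTER_CUBIC),cv2.resize(b,(400,364),interpolation=cv2.INTER_CUBIC)]))
E
```

```text
t 16.48 pos [0.4932 0.4007 0.1835] tool y yaw -2.40 | shift to target mm [ 0.7  0.8 23.5] turn 0.1 F [ 0.  -0.5 -3.3] op 0.06
```

View pics/e12.png

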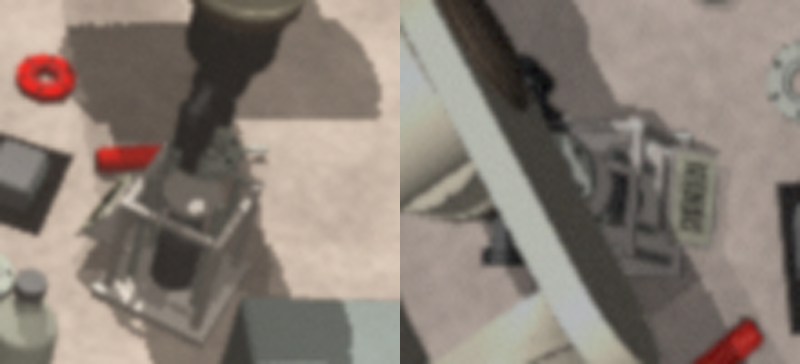

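```bash
python3 - <<'E'
from h import *
s=load('s11');c=load('t11')
out=[]
for cc,(x0,y0),C in((s,(410,195),None),(c,(140,190),None)):
    im=cv2.resize(cc['pixels'][y0:y0+50,x0:x0+60,::-1].copy(),None,fx=8,fy=8,interpolation=cv2.INTER_CUBIC)
    for z in(.1795,.1935):
      for t in np.linspace(0,6.28,50):
        p=proj(cc,[.4932+.032*np.cos(t),.4007+.032*np.sin(t),z]); q=((p-[x0,y0])*8+4).astype(int); cv2.circle(im,tuple(int(v) for v in q),1,(0,0,255) if z<.18 else (0,255,255),-1)
    out.append(im)
cv2.imwrite('pics/e13.png',cv2.resize(np.hstack(out),(800,333)))
E
```

```text
(no output)
```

View pics/e13.png

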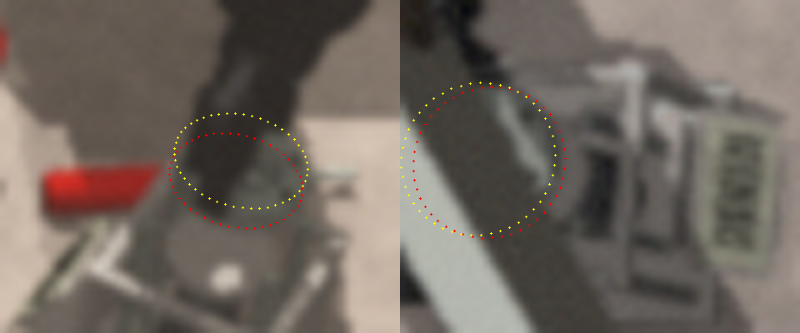

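Emit:
{"method": "step_arm", "body": {
  "deltas": [
    [[0.5, 0.5, 8, 0, 1], [0, 0, 10, 0, 1], [0, 0, 10, 0, 1], [0, 0, 8, 0, 1], [0, 0, 5, 0, 1], [0, 0, 4, 0, 1], [0, 0, 0, 0, 1], [0, 0, 0, 0, 1]]
  ]
}}

```text
t: 17.25
eef_pos: [0.4945, 0.4011, 0.1408]
tcp_rot: [0.0, 0.722, 0.692, -0.0]
ft_force: [0.1, 0.2, -2.6]
opening: 0.0602
```

```bash
python3 - <<'E'
from h import *
to(.494,.4013,.134,-2.5)
s=snap('scene','s12')
a=s['pixels'][185:275,400:490,::-1]
cv2.imwrite('pics/e14.png',cv2.resize(a,None,fx=6,fy=6,interpolation=cv2.INTER_CUBIC))
E
```

```text
t 17.25 pos [0.4945 0.4011 0.1408] tool y yaw -2.49 | shift to target mm [ 0.1 -0.5  6.8] turn 0.0 F [ 0.1  0.2 -2.6] op 0.0602
```

View pics/e14.png

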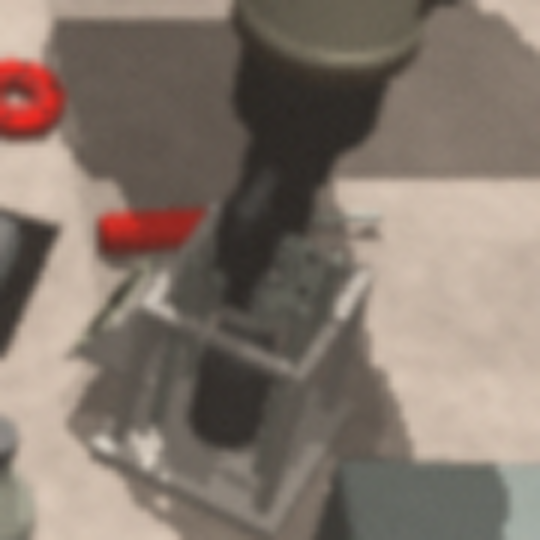

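Between the rods with no contact force. Lower to the platform.

Emit:
{"method": "step_arm", "body": {
  "deltas": [
    [[0, 0, 2, 0, 1], [0, 0, 2, 0, 1], [0, 0, 1, 0, 1], [0, 0, 0, 0, 1]]
  ]
}}

```text
t: 17.63
eef_pos: [0.4944, 0.4011, 0.1355]
tcp_rot: [-0.0, 0.722, 0.692, -0.0]
ft_force: [0.9, 0.8, -2.4]
opening: 0.0601
```

Emit:
{"method": "step_arm", "body": {
  "deltas": [
    [[0, 0, 1.5, 0, 1], [0, 0, 0, 0, 1], [0, 0, 0, 0, 1]]
  ]
}}

```text
t: 17.88
eef_pos: [0.4944, 0.4011, 0.1343]
tcp_rot: [0.0, 0.722, 0.692, -0.0]
ft_force: [-0.6, -0.0, -3.6]
opening: 0.0599
```

Emit:
{"method": "step_arm", "body": {
  "deltas": [
    [[0, 0, 1, 0, 1], [0, 0, 0, 0, 0.4], [0, 0, 0, 0, 0.2], [0, 0, 0, 0, 0], [0, 0, 0, 0, 0], [0, 0, 0, 0, 0], [0, 0, 0, 0, 0], [0, 0, -15, 0, 0], [0, 0, -25, 0, 0], [0, 0, -25, 0, 0], [0, 0, 0, 0, 0]]
  ]
}}

```text
t: 18.8
eef_pos: [0.4957, 0.4019, 0.2036]
tcp_rot: [0.001, 0.722, 0.692, 0.003]
ft_force: [0.5, 1.3, 1.5]
opening: 0.0856
```

Emit:
{"method": "step_arm", "body": {
  "deltas": [
    [[-20, 10, 0, -0.5, 0], [-35, 15, 0, -0.5, 0], [-35, 15, 0, -0.5, 0], [-35, 15, 0, -0.5, 0], [-20, 15, 0, -0.4, 0], [-10, 10, 0, 0, 0], [0, 0, 0, 0, 0]]
  ]
}}

```text
t: 19.38
eef_pos: [0.5723, 0.2424, 0.1981]
tcp_rot: [0.0, 0.709, 0.705, 0.0]
ft_force: [0.7, -0.4, -0.0]
opening: 0.0852
```

```bash
python3 - <<'E'
from h import *
s=snap('scene','s13');c=snap('top','t13')
to(.583,.243,.02,0)
a=s['pixels'][185:275,400:490,::-1]
b=c['pixels'][150:260,110:240,::-1]
cv2.imwrite('pics/e15.png',np.hstack([cv2.resize(a,(380,380),interpolation=cv2.INTER_CUBIC),cv2.resize(b,(420,380),interpolation=cv2.INTER_CUBIC)]))
cv2.imwrite('pics/e15b.png',c['pixels'][:,:,::-1])
E
```

```text
t 19.48 pos [0.5707 0.2448 0.1981] tool y yaw -0.14 | shift to target mm [ -1.8  12.4 178.1] turn -0.1 F [-0.9  1.3  0.3] op 0.0853
```

View pics/e15.png

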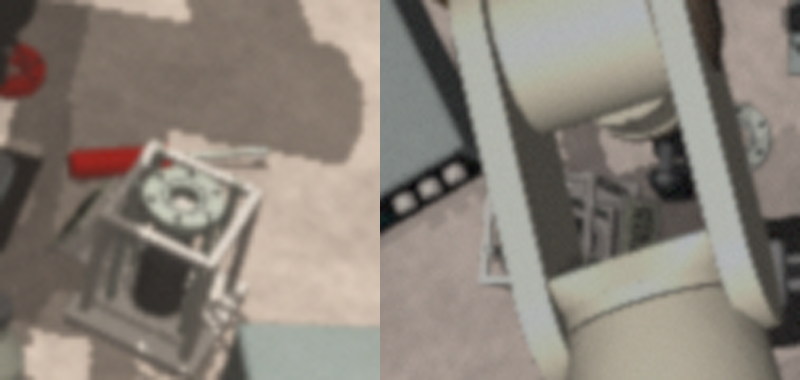

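View pics/e15b.png

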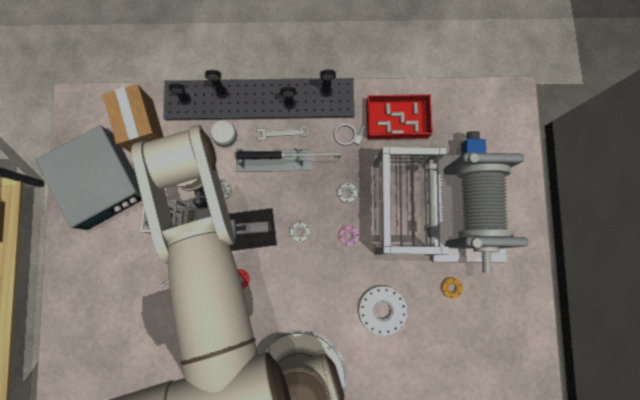

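```bash
python3 - <<'E'
from flg import *
s=load('s13')
b=s['pixels'][200:290,340:440,::-1]; cv2.imwrite('pics/e16.png',cv2.resize(b,None,fx=6,fy=6,interpolation=cv2.INTER_CUBIC))
E
```

```text
(no output)
```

View pics/e16.png

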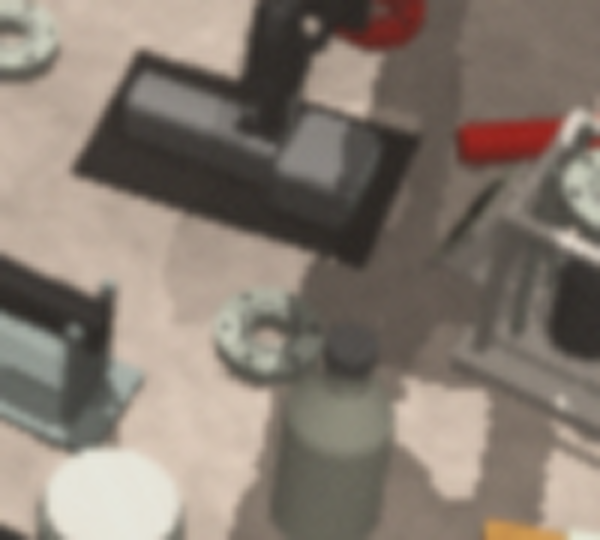

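Emit:
{"method": "step_arm", "body": {
  "deltas": [
    [[-1, 12, 20, 0, 0], [0, 0, 35, 0, 0], [0, 0, 38, 0, 0], [0, 0, 38, 0, 0], [0, 0, 28, 0, 0], [0, 0, 14, 0, 0], [0, 0, 0, 0, 0], [0, 0, 0, 0, 0]]
  ]
}}

```text
t: 20.15
eef_pos: [0.582, 0.2446, 0.0253]
tcp_rot: [-0.0, 0.707, 0.707, -0.0]
ft_force: [0.6, 0.5, 0.5]
opening: 0.0855
```

```bash
python3 - <<'E'
from h import *
to(.583,.244,.006,0)
E
```

```text
t 20.15 pos [0.582  0.2446 0.0253] tool y yaw -0.02 | shift to target mm [-0.6  1.  19.3] turn -0.0 F [0.6 0.5 0.5] op 0.0855
```

Emit:
{"method": "step_arm", "body": {
  "deltas": [
    [[0, 1, 8, 0, 0], [0, 0, 8, 0, 0], [0, 0, 3, 0, 0], [0, 0, 0, 0, 0], [0, 0, 0, 0, 0.2], [0, 0, 0, 0, 0.4], [0, 0, 0, 0, 0.7], [0, 0, 0, 0, 1], [0, 0, 0, 0, 1], [0, 0, 0, 0, 1]]
  ]
}}

```text
t: 20.98
eef_pos: [0.5836, 0.2441, 0.0105]
tcp_rot: [0.0, 0.708, 0.707, 0.001]
ft_force: [-31.3, -4.1, 51.8]
opening: 0.0501
```

Emit:
{"method": "step_arm", "body": {
  "deltas": [
    [[0, 0, -5, 0, 1], [0, 0, -10, 0, 1], [0, 0, -20, 0, 1], [0, 0, -30, 0, 1], [0, 0, -35, 0, 1], [0, 0, -35, 0, 1], [0, 0, -30, 0, 1], [0, 0, -15, 0, 1], [0, 0, 0, 0, 1], [0, 0, 0, 0, 1]]
  ]
}}

```text
t: 21.82
eef_pos: [0.5839, 0.2434, 0.1873]
tcp_rot: [0.0, 0.708, 0.706, 0.001]
ft_force: [0.1, -0.5, -1.8]
opening: 0.0001
```

```bash
python3 - <<'E'
from h import *
to(.494,.4013,.19,-2.5)
E
```

```text
t 21.82 pos [0.5839 0.2434 0.1873] tool y yaw -0.10 | shift to target mm [157.7 -90.2  -2.8] turn 2.4 F [ 0.1 -0.5 -1.8] op 0.0001
```

Emit:
{"method": "step_arm", "body": {
  "deltas": [
    [[-30, 0, 0, 0, 0.5], [-30, 0, 0, 0, 0], [-30, 0, 0, 0, 0], [-30, 0, 0, 0, 0], [0, 0, 0, 0, 0]]
  ]
}}

```text
t: 22.23
eef_pos: [0.583, 0.1191, 0.1849]
tcp_rot: [-0.0, 0.709, 0.705, -0.001]
ft_force: [-0.0, 0.6, 0.3]
opening: 0.0604
```

```bash
python3 - <<'E'
from flg import *
s=snap('scene','s14');c=snap('top','t14')
to(.583,.244,.02,0)
b=s['pixels'][200:290,340:440,::-1]; a=c['pixels'][150:240,160:260,::-1]
cv2.imwrite('pics/e17.png',np.hstack([cv2.resize(x,(400,360),interpolation=cv2.INTER_CUBIC) for x in(b,a)]))
for r in flanges(c,[(221,190)]): print(r)
E
```

```text
t 22.33 pos [0.5831 0.1224 0.1852] tool y yaw -0.21 | shift to target mm [121.6  -0.3 165.1] turn -0.2 F [ 0.5  1.  -0.3] op 0.0746
((223.26683501683502, 186.8922558922559), 9.708344459533691, array([0.59388825, 0.23423753, 0.014     ]))
```

View pics/e17.png

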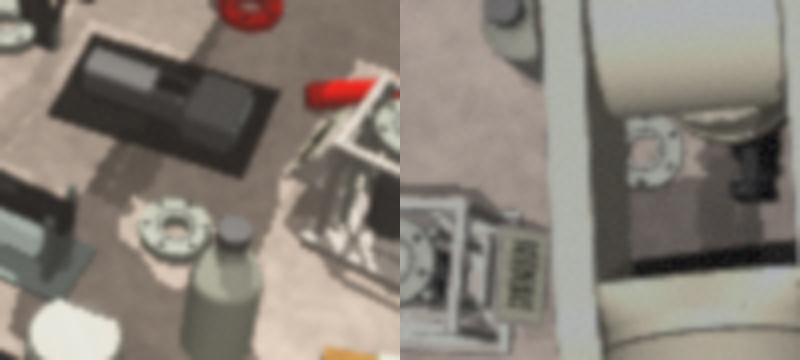

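```bash
python3 - <<'E'
from flg import *
s=load('s14');c=load('t14')
print(onz(c,220.4,188,.014),flanges(s,[(384,257)],z=.007))
E
```

```text
[0.59047271 0.2433293  0.014     ] [((383.3550724637681, 256.871635610766), 8.154239654541016, array([0.59425255, 0.2443516 , 0.007     ]))]
```

Emit:
{"method": "step_arm", "body": {
  "deltas": [
    [[25, 3, 0, 0, 0], [38, 3, 10, 0, 0], [38, 3, 20, -0.2, 0], [20, 0, 35, 0, 0], [0, 0, 35, 0, 0], [0, 0, 35, 0, 0], [0, 0, 24, 0, 0], [0, 0, 10, 0, 0], [0, 0, 0, 0, 0], [0, 0, 0, 0, 0]]
  ]
}}

```text
t: 23.17
eef_pos: [0.5926, 0.2437, 0.0185]
tcp_rot: [-0.0, 0.706, 0.708, -0.0]
ft_force: [0.8, 0.3, -0.1]
opening: 0.0853
```

```bash
python3 - <<'E'
from flg import *
to(.592,.2435,-.003,0)
E
```

```text
t 23.17 pos [0.5926 0.2437 0.0185] tool y yaw 0.13 | shift to target mm [-0.2 -0.6 21.5] turn 0.1 F [ 0.8  0.3 -0.1] op 0.0853
```

Emit:
{"method": "step_arm", "body": {
  "deltas": [
    [[0, 0, 8, 0, 0], [0, 0, 8, 0, 0], [0, 0, 5, 0, 0], [0, 0, 0, 0, 0], [0, 0, 0, 0, 0]]
  ]
}}

```text
t: 23.58
eef_pos: [0.5924, 0.2431, -0.0032]
tcp_rot: [-0.0, 0.706, 0.708, -0.0]
ft_force: [-0.7, -1.4, 0.6]
opening: 0.0854
```

Emit:
{"method": "step_arm", "body": {
  "deltas": [
    [[0, 0, 0, 0, 0.1], [0, 0, 0, 0, 0.2], [0, 0, 0, 0, 0.3], [0, 0, 0, 0, 0.4], [0, 0, 0, 0, 0.6], [0, 0, 0, 0, 0.8], [0, 0, 0, 0, 0.8]]
  ]
}}

```text
t: 24.17
eef_pos: [0.5928, 0.2432, -0.0018]
tcp_rot: [0.0, 0.706, 0.708, 0.0]
ft_force: [-4.8, -2.1, 13.2]
opening: 0.0618
```

Emit:
{"method": "step_arm", "body": {
  "deltas": [
    [[0, 0, -5, 0, 1], [0, 0, -10, 0, 1], [0, 0, -20, 0, 1], [0, 0, -30, 0, 1], [0, 0, -38, 0, 1], [0, 0, -38, 0, 1], [0, 0, -30, 0, 1], [0, 0, -15, 0, 1], [0, 0, 0, 0, 1], [0, 0, 0, 0, 1]]
  ]
}}

```text
t: 25.0
eef_pos: [0.5925, 0.2432, 0.1835]
tcp_rot: [0.0, 0.706, 0.708, 0.0]
ft_force: [-0.7, -0.8, -2.8]
opening: 0.0617
```

```bash
python3 - <<'E'
from h import *
to(.494,.4013,.19,-2.5)
E
```

```text
t 25.00 pos [0.5925 0.2432 0.1835] tool y yaw 0.11 | shift to target mm [158.2 -98.2  -6.6] turn 2.6 F [-0.7 -0.8 -2.8] op 0.0617
```

Emit:
{"method": "step_arm", "body": {
  "deltas": [
    [[20, -12, -4, 0, 1], [30, -19, 0, 0, 1], [34, -21, 0, 0, 1], [34, -21, 0, 1, 1], [25, -15, 0, 1, 1], [15, -10, 0, 0.6, 1], [0, 0, 0, 0, 1], [0, 0, 0, 0, 1]]
  ]
}}

```text
t: 25.67
eef_pos: [0.4941, 0.402, 0.185]
tcp_rot: [-0.0, 0.722, 0.692, -0.001]
ft_force: [0.8, -0.2, -3.0]
opening: 0.0619
```

```bash
cat > ov.py <<'E'
from h import *
import sys
def ov(n,dz,fn='',dx=0,dy=0):
    s=snap('scene','s'+n);c=snap('top','t'+n); st=state(); P=st['eef_pos']; out=[]
    for cc in(s,c):
        p0=proj(cc,P).astype(int); x0,y0=p0[0]-30,p0[1]-25
        im=cv2.resize(cc['pixels'][y0:y0+50,x0:x0+60,::-1].copy(),None,fx=8,fy=8,interpolation=cv2.INTER_CUBIC)
        for z,k in((dz,(0,0,255)),(dz+.014,(0,255,255))):
          for t in np.linspace(0,6.28,50):
            p=proj(cc,P+np.array([dx+.032*np.cos(t),dy+.032*np.sin(t),z])); q=((p-[x0,y0])*8+4).astype(int); cv2.circle(im,tuple(int(v) for v in q),1,k,-1)
        out.append(im)
    cv2.imwrite(f'pics/ov{n}.png',cv2.resize(np.hstack(out),(800,333)))
E
python3 - <<'E'
from ov import *
ov('15',.002); to(.494,.4013,.15,-2.5)
E
```

```text
t 25.77 pos [0.4952 0.4009 0.1856] tool y yaw -2.50 | shift to target mm [ 0.4 -1.1 35.6] turn -0.0 F [ 0.  -0.1 -3.2] op 0.0617
```

View pics/ov15.png

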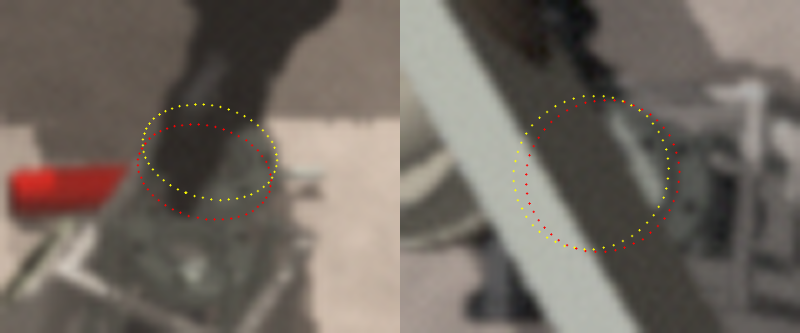

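Emit:
{"method": "step_arm", "body": {
  "deltas": [
    [[0.5, -1, 8, 0, 1], [0, 0, 10, 0, 1], [0, 0, 10, 0, 1], [0, 0, 6, 0, 1], [0, 0, 4, 0, 1], [0, 0, 2, 0, 1], [0, 0, 2, 0, 1], [0, 0, 0, 0, 1]]
  ]
}}

```text
t: 26.43
eef_pos: [0.4942, 0.4021, 0.1448]
tcp_rot: [0.0, 0.722, 0.692, -0.0]
ft_force: [-0.4, 0.1, -3.1]
opening: 0.0614
```

Emit:
{"method": "step_arm", "body": {
  "deltas": [
    [[0, 0, 1, 0, 1], [0, 0, 1, 0, 1], [0, 0, 0, 0, 1]]
  ]
}}

```text
t: 26.68
eef_pos: [0.4942, 0.4022, 0.143]
tcp_rot: [0.0, 0.722, 0.692, 0.0]
ft_force: [-0.3, -0.2, -2.8]
opening: 0.0621
```

Emit:
{"method": "step_arm", "body": {
  "deltas": [
    [[0, 0, 1, 0, 1], [0, 0, 1, 0, 1], [0, 0, 1, 0, 1], [0, 0, 0, 0, 1]]
  ]
}}

```text
t: 27.02
eef_pos: [0.4941, 0.4021, 0.1397]
tcp_rot: [-0.0, 0.722, 0.692, -0.0]
ft_force: [-0.4, 0.5, -3.1]
opening: 0.062
```

Emit:
{"method": "step_arm", "body": {
  "deltas": [
    [[0, 0, 1, 0, 1], [0, 0, 1, 0, 1], [0, 0, 1, 0, 1], [0, 0, 0, 0, 1]]
  ]
}}

```text
t: 27.35
eef_pos: [0.4941, 0.4021, 0.1366]
tcp_rot: [-0.0, 0.722, 0.692, -0.0]
ft_force: [-0.5, 0.5, -2.8]
opening: 0.0616
```

Emit:
{"method": "step_arm", "body": {
  "deltas": [
    [[0, 0, 1, 0, 1], [0, 0, 1, 0, 1], [0, 0, 1, 0, 1], [0, 0, 0, 0, 1]]
  ]
}}

```text
t: 27.68
eef_pos: [0.4942, 0.4021, 0.1337]
tcp_rot: [0.0, 0.722, 0.692, -0.0]
ft_force: [0.4, -0.5, -2.2]
opening: 0.0616
```

Emit:
{"method": "step_arm", "body": {
  "deltas": [
    [[0, 0, 1, 0, 1], [0, 0, 1, 0, 1], [0, 0, 0, 0, 1]]
  ]
}}

```text
t: 27.93
eef_pos: [0.4942, 0.4021, 0.1317]
tcp_rot: [0.0, 0.722, 0.692, -0.0]
ft_force: [-0.0, -0.1, -1.5]
opening: 0.0617
```

Emit:
{"method": "step_arm", "body": {
  "deltas": [
    [[0, 0, 1, 0, 1], [0, 0, 0, 0, 0.4], [0, 0, 0, 0, 0.2], [0, 0, 0, 0, 0], [0, 0, 0, 0, 0], [0, 0, 0, 0, 0], [0, 0, 0, 0, 0], [0, 0, -15, 0, 0], [0, 0, -25, 0, 0], [0, 0, -25, 0, 0], [0, 0, 0, 0, 0]]
  ]
}}

```text
t: 28.85
eef_pos: [0.4954, 0.403, 0.2012]
tcp_rot: [0.001, 0.722, 0.692, 0.003]
ft_force: [-0.0, 1.0, 0.7]
opening: 0.0856
```

Emit:
{"method": "step_arm", "body": {
  "deltas": [
    [[-20, -2, 0, -0.5, 0], [-35, -4, 0, -0.5, 0], [-38, -4, 0, -0.5, 0], [-38, -4, 0, -0.5, 0], [-38, -4, 0, -0.5, 0], [-38, -4, 0, 0, 0], [-38, -4, 0, 0, 0], [-30, -3, 0, 0, 0], [-15, -1, 0, 0, 0], [0, 0, 0, 0, 0]]
  ]
}}

```text
t: 29.68
eef_pos: [0.46, 0.11, 0.1962]
tcp_rot: [0.001, 0.708, 0.706, 0.0]
ft_force: [0.6, 0.4, -0.9]
opening: 0.0851
```

```bash
python3 - <<'E'
from flg import *
s=snap('scene','s16');c=snap('top','t16')
to(.449,-.005,.02,0)
a=s['pixels'][185:275,400:490,::-1]
cv2.imwrite('pics/e18.png',np.hstack([cv2.resize(a,(400,400),interpolation=cv2.INTER_CUBIC),cv2.resize(c['pixels'][150:260,270:380,::-1],(400,400),interpolation=cv2.INTER_CUBIC)]))
for k,z,l in((c,.014,[(299,231),(348,192)]),(s,.007,[(341,206)])):
  for r in flanges(k,l,z=z): print(np.round(r[0],1),r[2].round(4))
E
```

```text
t 29.78 pos [0.4602 0.1123 0.1961] tool y yaw -0.08 | shift to target mm [-117.3  -11.1  176.1] turn -0.1 F [ 0.3  1.  -0.1] op 0.0855
[299.2 231.2] [ 0.4485 -0.0057  0.014 ]
[347.4 192.1] [ 0.5704 -0.1606  0.014 ]
[340.8 206.2] [ 0.4514 -0.0055  0.007 ]
```

View pics/e18.png

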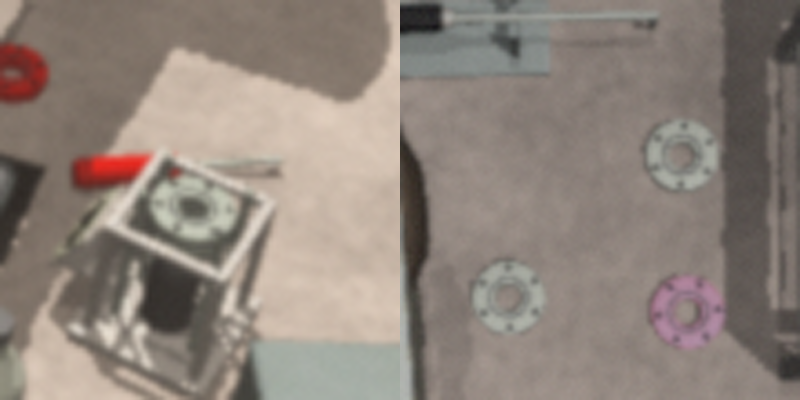

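Emit:
{"method": "step_arm", "body": {
  "deltas": [
    [[-25, -3, 0, 0, 0], [-38, -4, 10, 0, 0], [-36, -4, 20, 0, 0], [-18, 0, 35, 0, 0], [0, 0, 38, 0, 0], [0, 0, 38, 0, 0], [0, 0, 24, 0, 0], [0, 0, 10, 0, 0], [0, 0, 0, 0, 0], [0, 0, 0, 0, 0]]
  ]
}}

```text
t: 30.62
eef_pos: [0.4497, -0.0039, 0.0218]
tcp_rot: [0.0, 0.707, 0.707, 0.0]
ft_force: [0.2, 0.2, 0.6]
opening: 0.0852
```

```bash
python3 - <<'E'
from flg import *
to(.4495,-.0055,-.003,0)
E
```

```text
t 30.62 pos [ 0.4497 -0.0039  0.0218] tool y yaw 0.06 | shift to target mm [-1.6 -0.3 24.8] turn 0.1 F [0.2 0.2 0.6] op 0.0852
```

Emit:
{"method": "step_arm", "body": {
  "deltas": [
    [[-1.5, 0, 8, 0, 0], [0, 0, 8, 0, 0], [0, 0, 6, 0, 0], [0, 0, 3, 0, 0], [0, 0, 0, 0, 0]]
  ]
}}

```text
t: 31.03
eef_pos: [0.4488, -0.0058, -0.0046]
tcp_rot: [-0.0, 0.707, 0.707, -0.0]
ft_force: [0.6, 0.2, -0.6]
opening: 0.0855
```

Emit:
{"method": "step_arm", "body": {
  "deltas": [
    [[0, 0, 0, 0, 0], [0, 0, 0, 0, 0.1], [0, 0, 0, 0, 0.2], [0, 0, 0, 0, 0.3], [0, 0, 0, 0, 0.4], [0, 0, 0, 0, 0.6], [0, 0, 0, 0, 0.8], [0, 0, 0, 0, 0.8]]
  ]
}}

```text
t: 31.7
eef_pos: [0.4493, -0.0059, -0.0032]
tcp_rot: [0.0, 0.707, 0.707, 0.0]
ft_force: [-5.1, 1.0, 17.6]
opening: 0.0609
```

Emit:
{"method": "step_arm", "body": {
  "deltas": [
    [[0, 0, -5, 0, 1], [0, 0, -10, 0, 1], [0, 0, -20, 0, 1], [0, 0, -30, 0, 1], [0, 0, -38, 0, 1], [0, 0, -38, 0, 1], [0, 0, -30, 0, 1], [0, 0, -18, 0, 1], [0, 0, 0, 0, 1], [0, 0, 0, 0, 1]]
  ]
}}

```text
t: 32.53
eef_pos: [0.4492, -0.0059, 0.1856]
tcp_rot: [0.001, 0.707, 0.707, 0.0]
ft_force: [0.2, 0.2, -4.7]
opening: 0.0609
```

Emit:
{"method": "step_arm", "body": {
  "deltas": [
    [[20, 2, 0, 0, 1], [35, 3, 0, 0, 1], [38, 4, 0, 0, 1], [38, 4, 0, 0, 1], [38, 4, 0, 0, 1], [38, 4, 0, 0, 1], [38, 4, 0, 0, 1], [38, 4, 0, 0, 1], [38, 4, 0, 0, 1], [38, 4, 0, 0, 1], [32, 4, 0, 0, 1], [10, 3, 0, 2.5, 1]]
  ]
}}

```text
t: 33.53
eef_pos: [0.4919, 0.3988, 0.1821]
tcp_rot: [-0.001, 0.721, 0.693, -0.001]
ft_force: [0.2, 0.7, -2.1]
opening: 0.0603
```

Emit:
{"method": "step_arm", "body": {
  "deltas": [
    [[0, 0, 0, 0, 1], [0, 0, 0, 0, 1]]
  ]
}}

```text
t: 33.7
eef_pos: [0.4924, 0.3952, 0.1826]
tcp_rot: [-0.0, 0.722, 0.692, -0.002]
ft_force: [-0.7, 0.5, -3.7]
opening: 0.0611
```

```bash
python3 - <<'E'
from ov import *
ov('17',.003); to(.494,.4018,.15,-2.5)
E
```

```text
t 33.80 pos [0.4927 0.3943 0.1838] tool y yaw -2.47 | shift to target mm [ 7.6  1.  33.7] turn 0.0 F [-0.  -0.7 -3.5] op 0.0609
```

View pics/ov17.png

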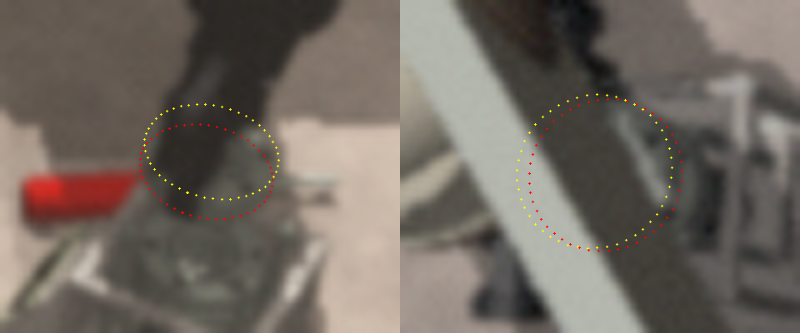

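Emit:
{"method": "step_arm", "body": {
  "deltas": [
    [[5, 1, 0, 0, 1], [2, 0, 5, 0, 1], [0, 0, 8, 0, 1], [0, 0, 8, 0, 1], [0, 0, 6, 0, 1], [0, 0, 4, 0, 1], [0, 0, 2, 0, 1], [0, 0, 0, 0, 1], [0, 0, 0, 0, 1]]
  ]
}}

```text
t: 34.55
eef_pos: [0.4944, 0.4021, 0.152]
tcp_rot: [0.0, 0.722, 0.692, -0.0]
ft_force: [-0.3, 0.9, -3.0]
opening: 0.061
```

Emit:
{"method": "step_arm", "body": {
  "deltas": [
    [[0, 0, 2, 0, 1], [0, 0, 2, 0, 1], [0, 0, 2, 0, 1], [0, 0, 0, 0, 1]]
  ]
}}

```text
t: 34.88
eef_pos: [0.4943, 0.402, 0.1454]
tcp_rot: [-0.0, 0.722, 0.692, -0.0]
ft_force: [0.8, -0.3, -3.1]
opening: 0.061
```

Emit:
{"method": "step_arm", "body": {
  "deltas": [
    [[0, 0, 1, 0, 1], [0, 0, 1, 0, 1], [0, 0, 1, 0, 1], [0, 0, 0, 0, 1]]
  ]
}}

```text
t: 35.22
eef_pos: [0.4943, 0.4021, 0.1427]
tcp_rot: [-0.0, 0.722, 0.692, -0.0]
ft_force: [0.1, 0.3, -2.2]
opening: 0.0611
```

Emit:
{"method": "step_arm", "body": {
  "deltas": [
    [[0, 0, 1, 0, 1], [0, 0, 1, 0, 1], [0, 0, 1, 0, 1], [0, 0, 0, 0, 1]]
  ]
}}

```text
t: 35.55
eef_pos: [0.4943, 0.402, 0.1397]
tcp_rot: [0.0, 0.722, 0.692, -0.0]
ft_force: [-0.9, -0.1, -2.8]
opening: 0.0612
```

Emit:
{"method": "step_arm", "body": {
  "deltas": [
    [[0, 0, 1, 0, 1], [0, 0, 1, 0, 1], [0, 0, 0, 0, 1]]
  ]
}}

```text
t: 35.8
eef_pos: [0.4943, 0.402, 0.1377]
tcp_rot: [-0.0, 0.722, 0.692, -0.0]
ft_force: [-0.2, -0.1, -3.9]
opening: 0.061
```

Emit:
{"method": "step_arm", "body": {
  "deltas": [
    [[0, 0, 1, 0, 1], [0, 0, 1, 0, 1], [0, 0, 0, 0, 1]]
  ]
}}

```text
t: 36.05
eef_pos: [0.4943, 0.4021, 0.1357]
tcp_rot: [-0.0, 0.722, 0.692, -0.0]
ft_force: [0.1, -0.5, -3.1]
opening: 0.0611
```

Emit:
{"method": "step_arm", "body": {
  "deltas": [
    [[0, 0, 1, 0, 1], [0, 0, 1, 0, 1], [0, 0, 0, 0, 1]]
  ]
}}

```text
t: 36.3
eef_pos: [0.4943, 0.4021, 0.1337]
tcp_rot: [-0.0, 0.722, 0.692, -0.0]
ft_force: [-0.4, -0.4, -2.6]
opening: 0.0609
```

Emit:
{"method": "step_arm", "body": {
  "deltas": [
    [[0, 0, 1, 0, 1], [0, 0, 1, 0, 1], [0, 0, 0, 0, 1]]
  ]
}}

```text
t: 36.55
eef_pos: [0.4944, 0.4021, 0.1317]
tcp_rot: [0.0, 0.722, 0.692, -0.0]
ft_force: [0.1, 0.7, -3.5]
opening: 0.0607
```

Emit:
{"method": "step_arm", "body": {
  "deltas": [
    [[0, 0, 1, 0, 1], [0, 0, 1, 0, 1], [0, 0, 0, 0, 1]]
  ]
}}

```text
t: 36.8
eef_pos: [0.4944, 0.4021, 0.1297]
tcp_rot: [-0.0, 0.722, 0.692, -0.0]
ft_force: [0.1, -1.0, -2.7]
opening: 0.0609
```

Emit:
{"method": "step_arm", "body": {
  "deltas": [
    [[0, 0, 1, 0, 1], [0, 0, 1, 0, 1], [0, 0, 0, 0, 1]]
  ]
}}

```text
t: 37.05
eef_pos: [0.4944, 0.4021, 0.1277]
tcp_rot: [0.0, 0.722, 0.692, -0.0]
ft_force: [0.5, -0.2, -3.6]
opening: 0.061
```

Emit:
{"method": "step_arm", "body": {
  "deltas": [
    [[0, 0, 1, 0, 1], [0, 0, 0, 0, 0.4], [0, 0, 0, 0, 0.2], [0, 0, 0, 0, 0], [0, 0, 0, 0, 0], [0, 0, 0, 0, 0], [0, 0, 0, 0, 0], [0, 0, -15, 0, 0], [0, 0, -30, 0, 0], [0, 0, -30, 0, 0], [0, 0, 0, 0, 0]]
  ]
}}

```text
t: 37.97
eef_pos: [0.4958, 0.403, 0.2082]
tcp_rot: [0.001, 0.722, 0.692, 0.004]
ft_force: [0.7, 0.6, 0.7]
opening: 0.0857
```

Emit:
{"method": "step_arm", "body": {
  "deltas": [
    [[-20, 2, 0, -0.5, 0], [-35, 4, 0, -0.5, 0], [-38, 5, 0, -0.5, 0], [-38, 5, 0, -0.5, 0], [-38, 5, 0, -0.5, 0], [-38, 5, 0, 0, 0], [-38, 5, 0, 0, 0], [-38, 5, 0, 0, 0], [-38, 5, 0, 0, 0], [-30, 5, 0, 0, 0], [-15, 3, 0, 0, 0], [0, 0, 0, 0, 0]]
  ]
}}

```text
t: 38.97
eef_pos: [0.5398, 0.0326, 0.2019]
tcp_rot: [0.0, 0.708, 0.706, -0.0]
ft_force: [-0.5, 0.4, -0.1]
opening: 0.0853
```

```bash
python3 - <<'E'
from flg import *
s=snap('scene','s18');c=snap('top','t18')
to(.569,-.16,.02,0)
a=s['pixels'][185:275,400:490,::-1]
cv2.imwrite('pics/e19.png',np.hstack([cv2.resize(a,(400,400),interpolation=cv2.INTER_CUBIC),cv2.resize(c['pixels'][160:250,270:360,::-1],(400,400),interpolation=cv2.INTER_CUBIC)]))
for k,z,l in((c,.014,[(348,192)]),(s,.007,[(291,210)])):
  for r in flanges(k,l,z=z): print(np.round(r[0],1),r[2].round(4))
E
```

```text
t 39.07 pos [0.5394 0.0354 0.2019] tool y yaw -0.07 | shift to target mm [-195.4   29.9  181.9] turn -0.1 F [-0.3  1.   0.2] op 0.0853
[347.4 192.2] [ 0.57   -0.1605  0.014 ]
[290. 211.] [ 0.5734 -0.1593  0.007 ]
```

View pics/e19.png

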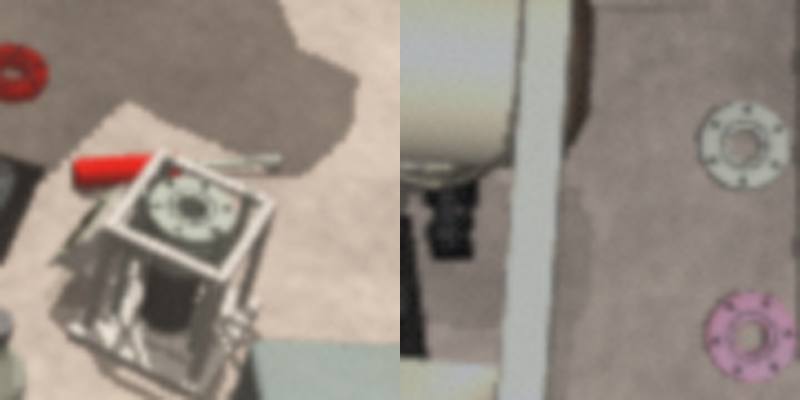

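Emit:
{"method": "step_arm", "body": {
  "deltas": [
    [[-25, 4, 0, 0, 0], [-38, 6, 0, 0, 0], [-38, 6, 0, 0, 0], [-38, 6, 0, 0, 0], [-32, 6, 10, 0, 0], [-18, 4, 25, 0, 0], [-6, 0, 38, 0, 0], [0, 0, 38, 0, 0], [0, 0, 38, 0, 0], [0, 0, 22, 0, 0], [0, 0, 8, 0, 0], [0, 0, 0, 0, 0]]
  ]
}}

```text
t: 40.07
eef_pos: [0.5708, -0.158, 0.0214]
tcp_rot: [-0.001, 0.707, 0.708, -0.001]
ft_force: [-0.3, 0.0, -0.5]
opening: 0.0858
```

```bash
python3 - <<'E'
from flg import *
to(.571,-.160,-.003,0)
E
```

```text
t 40.07 pos [ 0.5708 -0.158   0.0214] tool y yaw 0.07 | shift to target mm [-2.   0.3 24.4] turn 0.1 F [-0.3  0.  -0.5] op 0.0858
```

Emit:
{"method": "step_arm", "body": {
  "deltas": [
    [[-2, 0, 8, 0, 0], [0, 0, 8, 0, 0], [0, 0, 6, 0, 0], [0, 0, 2.5, 0, 0], [0, 0, 0, 0, 0], [0, 0, 0, 0, 0]]
  ]
}}

```text
t: 40.57
eef_pos: [0.5715, -0.1614, -0.0012]
tcp_rot: [0.0, 0.707, 0.707, 0.0]
ft_force: [-0.6, -0.7, 0.1]
opening: 0.0853
```

Emit:
{"method": "step_arm", "body": {
  "deltas": [
    [[0, 0, 0, 0, 0], [0, 0, 0, 0, 0.1], [0, 0, 0, 0, 0.2], [0, 0, 0, 0, 0.3], [0, 0, 0, 0, 0.4], [0, 0, 0, 0, 0.6], [0, 0, 0, 0, 0.8], [0, 0, 0, 0, 0.8]]
  ]
}}

```text
t: 41.23
eef_pos: [0.5715, -0.1614, -0.0004]
tcp_rot: [0.0, 0.707, 0.707, -0.0]
ft_force: [-7.2, 2.0, 15.3]
opening: 0.0616
```

Emit:
{"method": "step_arm", "body": {
  "deltas": [
    [[0, 0, -5, 0, 1], [0, 0, -10, 0, 1], [0, 0, -20, 0, 1], [0, 0, -30, 0, 1], [0, 0, -38, 0, 1], [0, 0, -38, 0, 1], [0, 0, -30, 0, 1], [0, 0, -18, 0, 1], [0, 0, 0, 0, 1], [0, 0, 0, 0, 1]]
  ]
}}

```text
t: 42.07
eef_pos: [0.5715, -0.1614, 0.1883]
tcp_rot: [0.001, 0.707, 0.707, 0.0]
ft_force: [-0.3, -0.5, -4.6]
opening: 0.0614
```

```bash
python3 - <<'E'
from flg import *
to(.494,.4018,.187,-2.5)
E
```

```text
t 42.07 pos [ 0.5715 -0.1614  0.1883] tool y yaw 0.01 | shift to target mm [563.2 -77.5   0.8] turn 2.5 F [-0.3 -0.5 -4.6] op 0.0614
```

Emit:
{"method": "step_arm", "body": {
  "deltas": [
    [[20, -3, 0, 0, 1], [35, -5, 0, 0, 1], [38, -5, 0, 0, 1], [38, -5, 0, 0, 1], [38, -5, 0, 0, 1], [38, -5, 0, 0, 1], [38, -5, 0, 0, 1], [38, -5, 0, 0, 1], [38, -5, 0, 0, 1], [38, -5, 0, 0, 1], [38, -5, 0, 0, 1], [38, -5, 0, 0, 1]]
  ]
}}

```text
t: 43.07
eef_pos: [0.512, 0.2753, 0.1857]
tcp_rot: [-0.0, 0.707, 0.707, -0.001]
ft_force: [0.5, 0.2, -3.5]
opening: 0.0613
```

Emit:
{"method": "step_arm", "body": {
  "deltas": [
    [[38, -5, 0, 0, 1], [38, -5, 0, 0, 1], [30, -5, 0, 0, 1], [22, -4, 0, 2.5, 1], [0, 0, 0, 0, 1], [0, 0, 0, 0, 1], [0, 0, 0, 0, 1]]
  ]
}}

```text
t: 43.65
eef_pos: [0.494, 0.4011, 0.186]
tcp_rot: [-0.0, 0.722, 0.692, -0.001]
ft_force: [1.0, -0.2, -2.3]
opening: 0.0612
```

```bash
python3 - <<'E'
from ov import *
ov('20',.001); to(.494,.4018,.15,-2.5)
E
```

```text
t 43.75 pos [0.4945 0.4007 0.1868] tool y yaw -2.53 | shift to target mm [ 1.2 -0.5 36.8] turn -0.0 F [-0.3 -0.3 -3. ] op 0.0613
```

View pics/ov20.png

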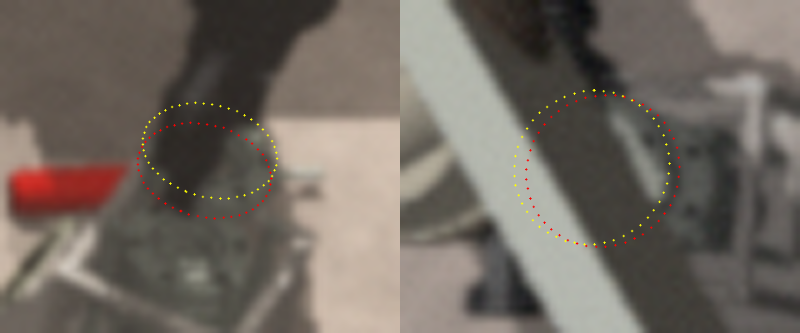

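Emit:
{"method": "step_arm", "body": {
  "deltas": [
    [[1, 0, 8, 0, 1], [0, 0, 8, 0, 1], [0, 0, 8, 0, 1], [0, 0, 8, 0, 1], [0, 0, 6, 0, 1], [0, 0, 4, 0, 1], [0, 0, 4, 0, 1], [0, 0, 2, 0, 1], [0, 0, 0, 0, 1], [0, 0, 0, 0, 1]]
  ]
}}

```text
t: 44.58
eef_pos: [0.4944, 0.4027, 0.1396]
tcp_rot: [0.0, 0.722, 0.692, 0.0]
ft_force: [-0.3, -0.3, -3.1]
opening: 0.061
```

Emit:
{"method": "step_arm", "body": {
  "deltas": [
    [[0, 0, 1, 0, 1], [0, 0, 1, 0, 1], [0, 0, 1, 0, 1], [0, 0, 0, 0, 1]]
  ]
}}

```text
t: 44.92
eef_pos: [0.4943, 0.4027, 0.1363]
tcp_rot: [0.0, 0.722, 0.692, -0.0]
ft_force: [0.4, -0.9, -3.1]
opening: 0.0612
```

Emit:
{"method": "step_arm", "body": {
  "deltas": [
    [[0, 0, 1, 0, 1], [0, 0, 1, 0, 1], [0, 0, 1, 0, 1], [0, 0, 0, 0, 1]]
  ]
}}

```text
t: 45.25
eef_pos: [0.4943, 0.4026, 0.1332]
tcp_rot: [0.0, 0.722, 0.692, -0.0]
ft_force: [0.4, 0.3, -2.8]
opening: 0.0613
```

Emit:
{"method": "step_arm", "body": {
  "deltas": [
    [[0, 0, 1, 0, 1], [0, 0, 1, 0, 1], [0, 0, 0, 0, 1]]
  ]
}}

```text
t: 45.5
eef_pos: [0.4943, 0.4026, 0.1312]
tcp_rot: [0.0, 0.722, 0.692, -0.0]
ft_force: [0.5, -0.6, -3.4]
opening: 0.0616
```

Emit:
{"method": "step_arm", "body": {
  "deltas": [
    [[0, 0, 1, 0, 1], [0, 0, 1, 0, 1], [0, 0, 1, 0, 1], [0, 0, 0, 0, 1]]
  ]
}}

```text
t: 45.83
eef_pos: [0.4943, 0.4026, 0.1282]
tcp_rot: [0.0, 0.722, 0.692, -0.0]
ft_force: [0.3, -1.0, -2.5]
opening: 0.0611
```

```bash
python3 - <<'E'
from h import *
s=snap('scene','s21')
cv2.imwrite('pics/e20.png',cv2.resize(s['pixels'][185:265,400:490,::-1],None,fx=7,fy=7,interpolation=cv2.INTER_CUBIC))
E
```

```text
(no output)
```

View pics/e20.png

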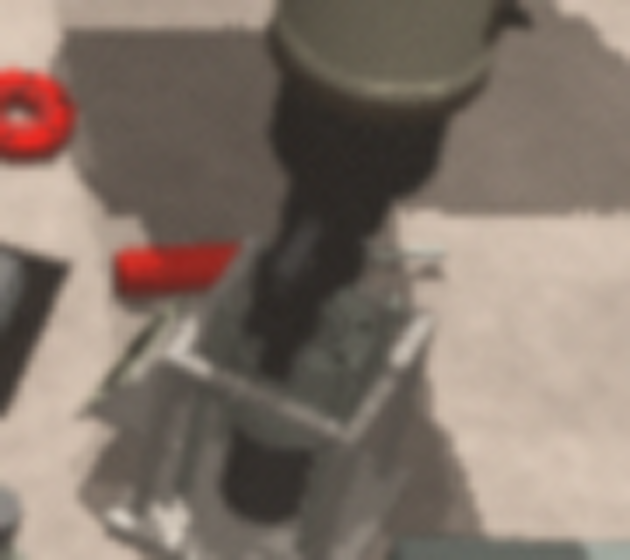

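Emit:
{"method": "step_arm", "body": {
  "deltas": [
    [[0, 0, 1, 0, 1], [0, 0, 0, 0, 0.4], [0, 0, 0, 0, 0.2], [0, 0, 0, 0, 0], [0, 0, 0, 0, 0], [0, 0, 0, 0, 0], [0, 0, 0, 0, 0], [0, 0, -10, 0, 0], [0, 0, -20, 0, 0], [0, 0, -20, 0, 0], [0, 0, 0, 0, 0.6], [0, 0, 0, 0, 0.6]]
  ]
}}

```text
t: 46.88
eef_pos: [0.4948, 0.403, 0.1793]
tcp_rot: [0.0, 0.722, 0.692, 0.001]
ft_force: [-0.1, 0.5, -0.7]
opening: 0.0635
```

Emit:
{"method": "step_arm", "body": {
  "deltas": [
    [[0, 0, 0, 0, 0.6], [0, 0, 0, 0, 0.6], [0, 0, 0, 0, 0.6], [0, 0, 0, 0, 0.6], [0, 0, 0, 0, 0.6]]
  ]
}}

```text
t: 47.3
eef_pos: [0.4943, 0.4026, 0.1771]
tcp_rot: [-0.0, 0.722, 0.692, -0.0]
ft_force: [1.1, -0.2, 0.3]
opening: 0.0345
```

```bash
python3 - <<'E'
from h import *
s=snap('scene','s22')
to(.494,.402,.15,-2.5)
cv2.imwrite('pics/e21.png',cv2.resize(s['pixels'][185:265,400:490,::-1],None,fx=7,fy=7,interpolation=cv2.INTER_CUBIC))
E
```

```text
t 47.35 pos [0.4943 0.4026 0.1771] tool y yaw -2.49 | shift to target mm [-0.6 -0.2 27.1] turn 0.0 F [-0.   0.1  0.6] op 0.0344
```

View pics/e21.png

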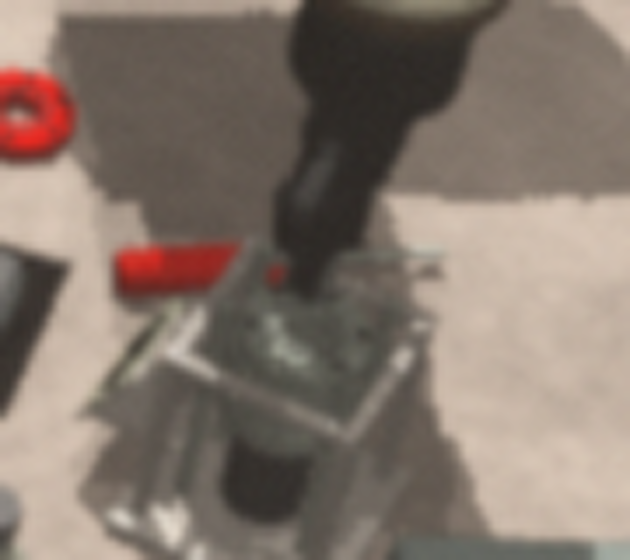

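Flange lies flat. Now press down with half-shut fingers.

Emit:
{"method": "step_arm", "body": {
  "deltas": [
    [[0, 0, 8, 0, 0.6], [0, 0, 8, 0, 0.6], [0, 0, 8, 0, 0.6], [0, 0, 5, 0, 0.6], [0, 0, 3, 0, 0.6], [0, 0, 2, 0, 0.6], [0, 0, 2, 0, 0.6], [0, 0, 0, 0, 0.6]]
  ]
}}

```text
t: 48.02
eef_pos: [0.4943, 0.4026, 0.1412]
tcp_rot: [0.0, 0.722, 0.692, -0.0]
ft_force: [-0.5, 0.2, -0.1]
opening: 0.0338
```

Emit:
{"method": "step_arm", "body": {
  "deltas": [
    [[0, 0, 1, 0, 0.6], [0, 0, 2, 0, 0.6], [0, 0, 2, 0, 0.6], [0, 0, 2, 0, 0.6], [0, 0, 0, 0, 0.6]]
  ]
}}

```text
t: 48.43
eef_pos: [0.4942, 0.4025, 0.134]
tcp_rot: [-0.0, 0.722, 0.692, -0.0]
ft_force: [-0.3, -0.2, 0.1]
opening: 0.0342
```

Emit:
{"method": "step_arm", "body": {
  "deltas": [
    [[0, 0, 1, 0, 0.6], [0, 0, 2, 0, 0.6], [0, 0, 2, 0, 0.6], [0, 0, 0, 0, 0.6]]
  ]
}}

```text
t: 48.77
eef_pos: [0.4943, 0.4026, 0.129]
tcp_rot: [-0.0, 0.722, 0.692, -0.0]
ft_force: [-1.7, -0.2, -0.4]
opening: 0.0342
```

Emit:
{"method": "step_arm", "body": {
  "deltas": [
    [[0, 0, 2, 0, 0.6], [0, 0, 2, 0, 0.6], [0, 0, 1, 0, 0.6], [0, 0, 0, 0, 0.6]]
  ]
}}

```text
t: 49.1
eef_pos: [0.4943, 0.4026, 0.1241]
tcp_rot: [0.0, 0.722, 0.692, -0.0]
ft_force: [0.2, 0.1, 0.2]
opening: 0.0342
```

Emit:
{"method": "step_arm", "body": {
  "deltas": [
    [[0, 0, 2, 0, 0.6], [0, 0, 2, 0, 0.6], [0, 0, 1, 0, 0.6], [0, 0, 0, 0, 0.6], [0, 0, 0, 0, 0.6]]
  ]
}}

```text
t: 49.52
eef_pos: [0.4942, 0.4026, 0.1192]
tcp_rot: [-0.0, 0.722, 0.692, -0.0]
ft_force: [0.6, -0.3, 0.7]
opening: 0.0343
```

Emit:
{"method": "step_arm", "body": {
  "deltas": [
    [[0, 0, 2, 0, 0.6], [0, 0, 2, 0, 0.6], [0, 0, 1, 0, 0.6], [0, 0, 0, 0, 0.6], [0, 0, 0, 0, 0.6]]
  ]
}}

```text
t: 49.93
eef_pos: [0.4943, 0.4026, 0.1142]
tcp_rot: [0.0, 0.722, 0.692, -0.0]
ft_force: [0.4, 0.5, 0.5]
opening: 0.0341
```

```bash
python3 - <<'E'
from h import *
s=snap('scene','s23')
cv2.imwrite('pics/e22.png',cv2.resize(s['pixels'][205:265,410:480,::-1],None,fx=9,fy=9,interpolation=cv2.INTER_CUBIC))
E
```

```text
(no output)
```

View pics/e22.png

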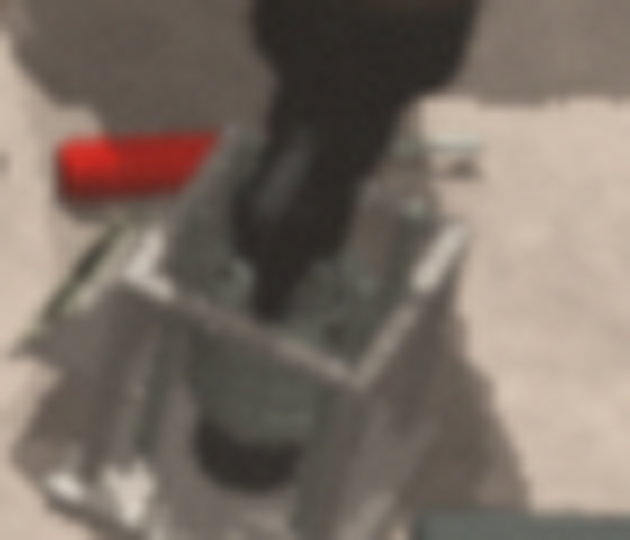

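Emit:
{"method": "step_arm", "body": {
  "deltas": [
    [[0, 0, -8, 0, 0.6], [0, 0, -20, 0, 0.6], [0, 0, -30, 0, 0.6], [0, 0, -30, 0, 0.6], [-20, 0, 0, -0.5, 0.6], [-35, -5, 0, -0.5, 0.6], [-38, -5, 0, -0.5, 0.3], [-38, -5, 0, -0.5, 0], [-38, -5, 0, -0.5, 0], [-20, 0, 0, 0, 0], [0, 0, 0, 0, 0]]
  ]
}}

```text
t: 50.9
eef_pos: [0.4702, 0.2109, 0.2034]
tcp_rot: [0.001, 0.708, 0.706, 0.0]
ft_force: [1.0, 1.0, 0.3]
opening: 0.0856
```

```bash
python3 - <<'E'
from h import *
s=snap('scene','s24');c=snap('top','t24')
to(.494,.402,.15,0)
a=cv2.resize(s['pixels'][205:265,410:480,::-1],(400,343),interpolation=cv2.INTER_CUBIC)
b=cv2.resize(c['pixels'][190:250,135:205,::-1],(400,343),interpolation=cv2.INTER_CUBIC)
cv2.imwrite('pics/e23.png',np.hstack([a,b]))
cv2.imwrite('pics/e24.png',c['pixels'][:,:,::-1])
E
```

```text
t 51.00 pos [0.4705 0.2137 0.2032] tool y yaw -0.08 | shift to target mm [188.3  23.2  53.3] turn -0.1 F [ 0.9  0.1 -0.3] op 0.0852
```

View pics/e23.png

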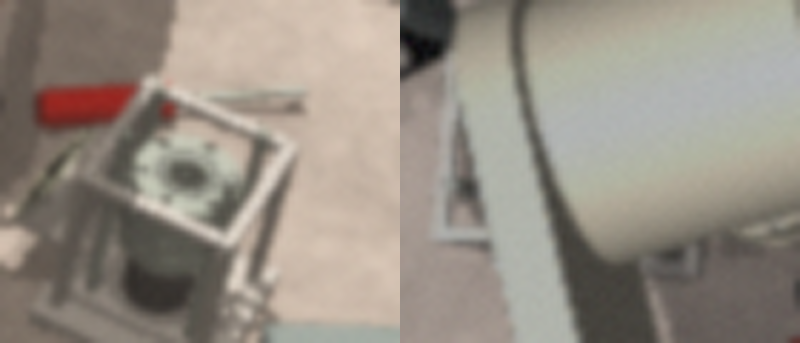

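View pics/e24.png

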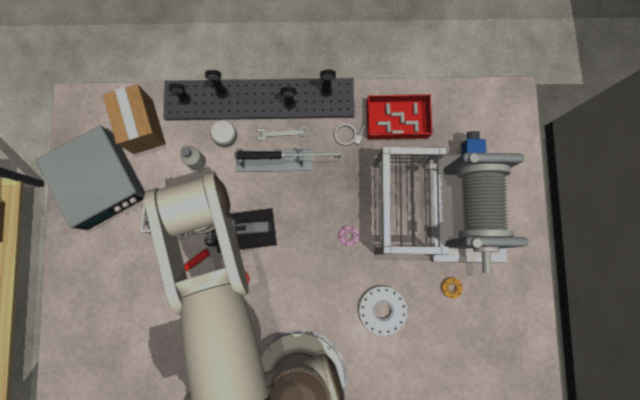

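```bash
python3 - <<'E'
from h import *
s=load('s24'); s0=load('scene0')
print([proj(s,[.494,.402,z]).round(1).tolist() for z in(.11,.115,.12,.125,.13)])
cv2.imwrite('pics/e25.png',np.hstack([cv2.resize(k['pixels'][190:260,340:420,::-1],(400,350),interpolation=cv2.INTER_CUBIC) for k in(s0,s)]))
E
```

```text
[[441.5, 236.1], [441.8, 235.1], [442.0, 234.1], [442.3, 233.1], [442.5, 232.1]]
```

View pics/e25.png

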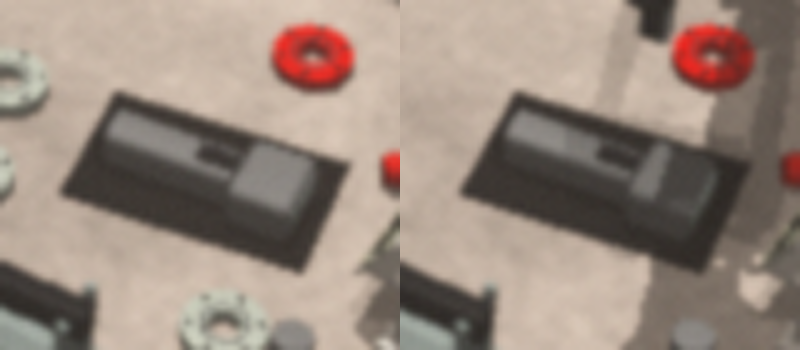

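Emit:
{"method": "step_arm", "body": {
  "deltas": [
    [[-20, -4, 10, -1.4, 0], [-25, -6, 25, -1.4, 0], [-11, 0, 35, 0, 0], [0, 0, 38, 0, 0], [0, 0, 36, 0, 0], [0, 0, 22, 0, 0], [0, 0, 10, 0, 0], [0, 0, 0, 0, 0], [0, 0, 0, 0, 0]]
  ]
}}

```text
t: 51.75
eef_pos: [0.462, 0.1587, 0.0273]
tcp_rot: [0.0, 0.689, 0.724, 0.0]
ft_force: [0.6, -0.1, -0.5]
opening: 0.0856
```

```bash
python3 - <<'E'
from h import *
to(.4605,.158,.007,2.7)
E
```

```text
t 51.75 pos [0.462  0.1587 0.0273] tool y yaw 2.85 | shift to target mm [-0.6 -1.5 20.3] turn 0.2 F [ 0.6 -0.1 -0.5] op 0.0856
```

Emit:
{"method": "step_arm", "body": {
  "deltas": [
    [[0, -1.5, 8, 0, 0], [0, 0, 8, 0, 0], [0, 0, 4, 0, 0], [0, 0, 0, 0, 0], [0, 0, 0, 0, 0.2], [0, 0, 0, 0, 0.4], [0, 0, 0, 0, 0.6], [0, 0, 0, 0, 0.8], [0, 0, 0, 0, 1], [0, 0, 0, 0, 1], [0, 0, 0, 0, 1], [0, 0, 0, 0, 1]]
  ],
  "squeeze": 40
}}

```text
t: 52.75
eef_pos: [0.4602, 0.158, 0.0068]
tcp_rot: [0.0, 0.69, 0.724, 0.0]
ft_force: [-0.9, -0.6, 6.9]
opening: 0.0334
```

Emit:
{"method": "step_arm", "body": {
  "deltas": [
    [[0, 0, 0, 0, 1], [0, 0, -8, 0, 1], [0, 0, -16, 0, 1], [0, 0, -18, 0, 1], [0, 0, -8, 0, 1], [0, 0, 0, 0, 1], [0, 0, 0, 0, 1]]
  ]
}}

```text
t: 53.33
eef_pos: [0.4599, 0.158, 0.0564]
tcp_rot: [0.0, 0.69, 0.724, 0.0]
ft_force: [0.1, 0.5, -1.7]
opening: 0.0333
```

```bash
python3 - <<'E'
from h import *
to(.4605,.158,.057,-2.5)
s=snap('scene','s26');c=snap('top','t26')
a=cv2.resize(s['pixels'][190:260,340:420,::-1],(400,350),interpolation=cv2.INTER_CUBIC)
b=cv2.resize(c['pixels'][195:265,200:280,::-1],(400,350),interpolation=cv2.INTER_CUBIC)
cv2.imwrite('pics/e26.png',np.hstack([a,b]))
E
```

```text
t 53.33 pos [0.4599 0.158  0.0564] tool y yaw 2.80 | shift to target mm [ 0.   0.6 -0.6] turn 5.3 F [ 0.1  0.5 -1.7] op 0.0333
```

View pics/e26.png

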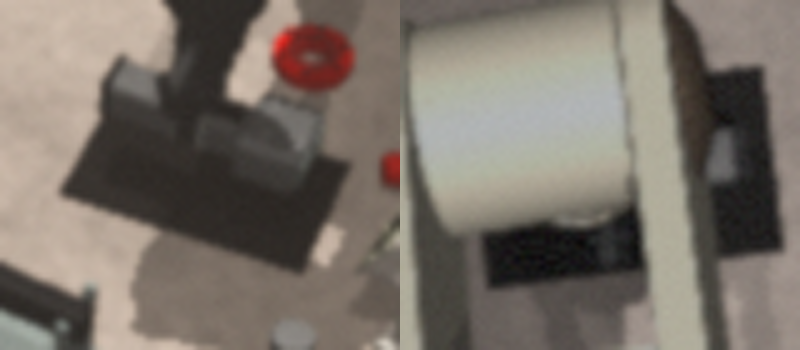

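Emit:
{"method": "step_arm", "body": {
  "deltas": [
    [[0, 6, 0, 1.3, 1], [0, 8, 0, 2, 1], [0, 7, 0, 2, 1], [0, 3, 0, 0, 1], [0, 0, 0, 0, 1], [0, 0, 0, 0, 1]]
  ]
}}

```text
t: 53.93
eef_pos: [0.4837, 0.1582, 0.0559]
tcp_rot: [-0.0, 0.722, 0.692, -0.0]
ft_force: [-0.2, 0.6, -2.1]
opening: 0.0331
```

```bash
python3 - <<'E'
from h import *
to(.4836,.158,.056,-2.5)
s=snap('scene','s27');c=snap('top','t27')
a=cv2.resize(s['pixels'][185:265,340:460,::-1],(480,320),interpolation=cv2.INTER_CUBIC)
b=cv2.resize(c['pixels'][185:265,140:260,::-1],(480,320),interpolation=cv2.INTER_CUBIC)
cv2.imwrite('pics/e27.png',np.vstack([a,b])[:, :])
E
```

```text
t 53.93 pos [0.4837 0.1582 0.0559] tool y yaw -2.46 | shift to target mm [-0.2 -0.1 -0.1] turn 0.0 F [-0.2  0.6 -2.1] op 0.0331
```

View pics/e27.png

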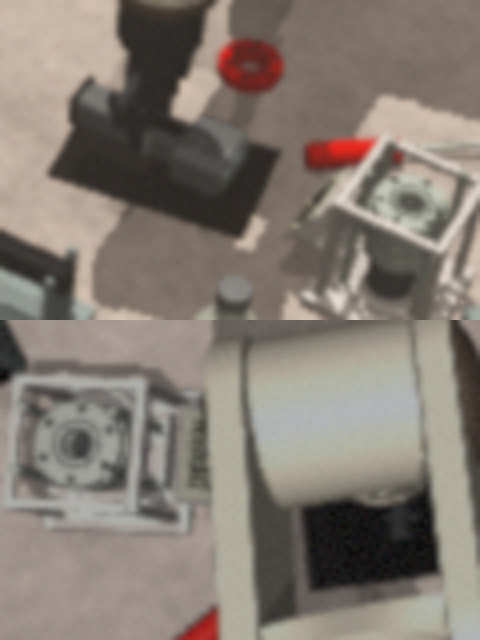

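```bash
python3 - <<'E'
from h import *
s=load('s27'); x0,y0=355,195
im=cv2.resize(s['pixels'][y0:y0+50,x0:x0+60,::-1],None,fx=12,fy=12,interpolation=cv2.INTER_CUBIC)
O=np.array([.4837,.1582,0])+.0085*np.array([.043,.999,0]); X=np.array([.043,.999,0]);Y=np.array([-.999,.043,0])
for z in(.0505,.0865):
    l=[O+X*a+Y*b+np.array([0,0,z]) for a,b in((.08,.031),(.08,-.031),(.03,-.031),(.03,.031))]
    q=[((proj(s,p)-[x0,y0])*12+6).astype(int) for p in l]
    cv2.polylines(im,[np.array(q)],True,(0,255,255) if z>.08 else (0,0,255),1)
cv2.imwrite('pics/e28.png',im)
E
```

```text
(no output)
```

View pics/e28.png

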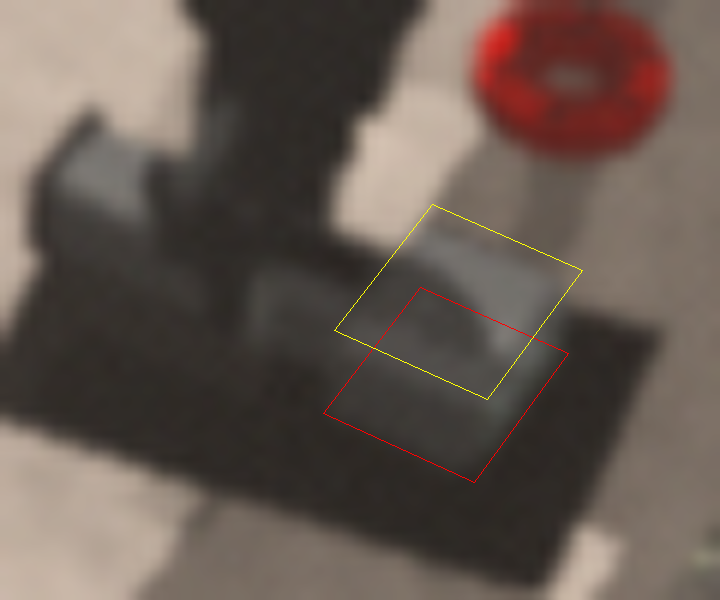

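```bash
python3 - <<'E'
from h import *
s=load('s27'); x0,y0=355,195
im=cv2.resize(s['pixels'][y0:y0+50,x0:x0+60,::-1],None,fx=12,fy=12,interpolation=cv2.INTER_CUBIC)
im=cv2.convertScaleAbs(im,alpha=2)
O=np.array([.4837,.1582,0])+.0085*np.array([.043,.999,0]); X=np.array([.043,.999,0]);Y=np.array([-.999,.043,0])
def box(a0,a1,w,h,k):
  for z in(.0505,.0505+h):
    q=[((proj(s,O+X*a+Y*b+np.array([0,0,z]))-[x0,y0])*12+6).astype(int) for a,b in((a1,w),(a1,-w),(a0,-w),(a0,w))]
    cv2.polylines(im,[np.array(q)],True,k,1)
box(.03,.08,.031,.036,(0,255,255)); box(-.08,.03,.017,.032,(0,255,0))
cv2.imwrite('pics/e29.png',im)
E
```

```text
(no output)
```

View pics/e29.png

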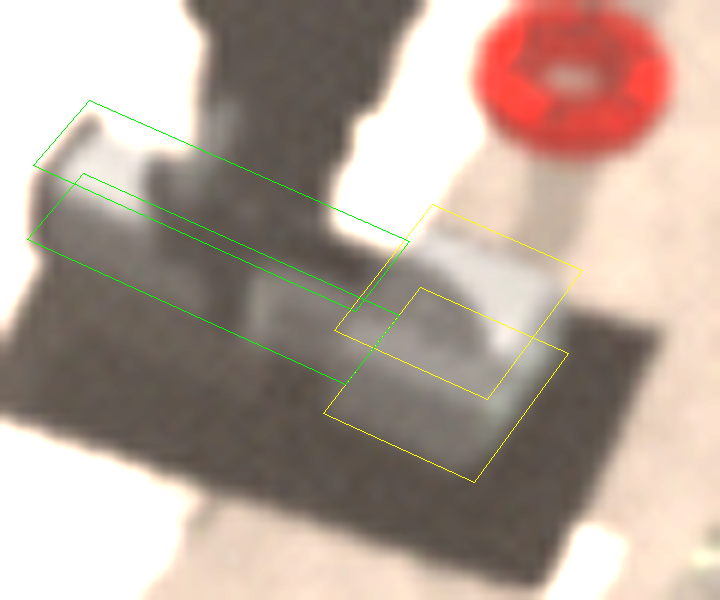

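Emit:
{"method": "step_arm", "body": {
  "deltas": [
    [[0, 0, 0, 0, 1], [0, 0, 0, 0, 1], [0, 0, 0, 0, 1], [0, 0, 0, 0, 1], [0, 0, 0, 0, 1], [0, 0, 0, 0, 1], [0, 0, 0, 0, 1], [0, 0, 0, 0, 1], [0, 0, 0, 0, 1], [0, 0, 0, 0, 1], [0, 0, 0, 0, 1], [0, 0, 0, 0, 1]]
  ]
}}

```text
t: 55.03
eef_pos: [0.4839, 0.1583, 0.0564]
tcp_rot: [0.0, 0.722, 0.692, -0.0]
ft_force: [0.2, 0.7, -2.0]
opening: 0.0334
```

Emit:
{"method": "step_arm", "body": {
  "deltas": [
    [[0, 0, 0, 0, 1], [0, 0, 0, 0, 1], [0, 0, 0, 0, 1], [0, 0, 0, 0, 1], [0, 0, 0, 0, 1], [0, 0, 0, 0, 1], [0, 0, 0, 0, 1], [0, 0, 0, 0, 1], [0, 0, 0, 0, 1], [0, 0, 0, 0, 1], [0, 0, 0, 0, 1], [0, 0, 0, 0, 1]]
  ]
}}

```text
t: 56.03
eef_pos: [0.4839, 0.1583, 0.0564]
tcp_rot: [0.0, 0.722, 0.692, -0.0]
ft_force: [0.0, -0.1, -1.6]
opening: 0.0332
```

Emit:
{"method": "step_arm", "body": {
  "deltas": [
    [[0, -6, 0, -1.3, 1], [0, -9, 0, -2, 1], [0, -7, 0, -2, 1], [0, -2, 10, 0, 1], [0, 0, 15, 0, 1], [0, 0, 12, 0, 1], [0, 0, 8, 0, 1], [0, 0, 3, 0, 1], [0, 0, 0, 0, 1], [0, 0, 0, 0, 1]]
  ]
}}

```text
t: 56.87
eef_pos: [0.4601, 0.1585, 0.0085]
tcp_rot: [0.0, 0.69, 0.724, -0.0]
ft_force: [-0.0, 0.9, -1.4]
opening: 0.0337
```

```bash
python3 - <<'E'
from h import *
to(.4602,.158,.0068,2.8)
E
```

```text
t 56.87 pos [0.4601 0.1585 0.0085] tool y yaw 2.79 | shift to target mm [-0.5  0.1  1.7] turn -0.0 F [-0.   0.9 -1.4] op 0.0337
```

Emit:
{"method": "step_arm", "body": {
  "deltas": [
    [[0, 0, 1.5, 0, 1], [0, 0, 0, 0, 1], [0, 0, 0, 0, 0.7], [0, 0, 0, 0, 0.5], [0, 0, 0, 0, 0.3], [0, 0, 0, 0, 0], [0, 0, 0, 0, 0], [0, 0, 0, 0, 0], [0, 0, -10, 0, 0], [0, 0, -30, 0, 0], [0, 0, -38, 0, 0], [0, 0, -38, 0, 0]]
  ]
}}

```text
t: 57.87
eef_pos: [0.4592, 0.1584, 0.1248]
tcp_rot: [-0.0, 0.69, 0.724, -0.001]
ft_force: [0.8, -0.2, 0.1]
opening: 0.0854
```

Emit:
{"method": "step_arm", "body": {
  "deltas": [
    [[0, 0, -38, 0, 0], [0, 0, -38, 0, 0], [-30, -10, 0, 0, 0], [-38, -15, 0, 0, 0], [-38, -15, 0, 0, 0], [-38, -15, 0, 0, 0], [-38, -15, 0, 0, 0], [-38, -15, 0, 0, 0], [-20, 0, 0, 0, 0], [0, 0, 0, 0, 0], [0, 0, 0, 0, 0]]
  ]
}}

```text
t: 58.78
eef_pos: [0.3866, -0.0861, 0.1997]
tcp_rot: [0.0, 0.691, 0.723, 0.0]
ft_force: [-0.1, 0.9, -0.5]
opening: 0.0859
```

```bash
python3 - <<'E'
from h import *
s=snap('scene','s30');c=snap('top','t30'); print(state()['t'],state()['eef_pos'])
cv2.imwrite('pics/f1.png',cv2.resize(c['pixels'][130:270,130:360,::-1],None,fx=3.4,fy=3.4,interpolation=cv2.INTER_CUBIC))
cv2.imwrite('pics/f2.png',cv2.resize(s['pixels'][180:310,260:470,::-1],None,fx=3.8,fy=3.8,interpolation=cv2.INTER_CUBIC))
E
```

```text
58.8833 [ 0.38679979 -0.08482062  0.1993387 ]
```

View pics/f1.png

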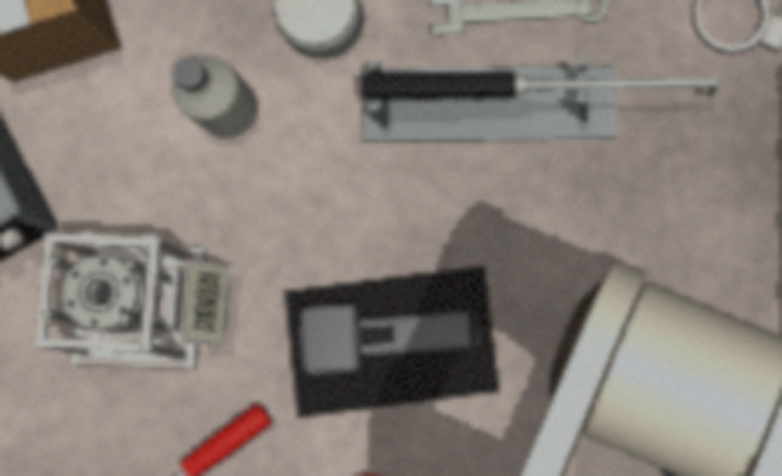

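View pics/f2.png

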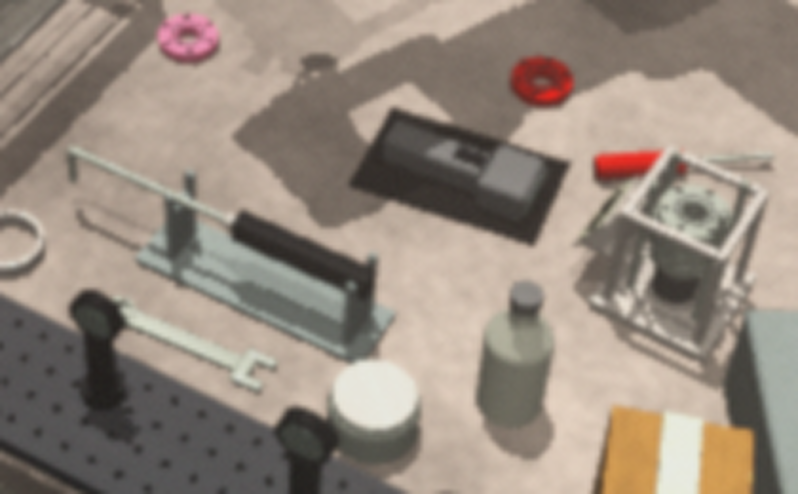

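```bash
python3 - <<'E'
from h import *
print(job_done())
E
```

```text
the job is handed in; nothing more can be done
None
```

I drew the flange out from under the guard with the hooked rod and hung the rod back in its rest. All four bare-steel flanges (that one and the three on the open bench) are in the spring stacker. I pressed the pile down, held the scanner on the label for over 2 s, and laid it back on its mat. The job was handed in at about 59 s of the 208 s allowed.

**Last pictures:**
- The pile's top is about 13–18 mm below the stacker's top plate.
- The rod hangs in its rest and the scanner lies flat on its mat.
- No steel flange is left on the bench. The pink and red look-alikes and the bystanders in view look unmoved.

**What went wrong or could not be confirmed:**
- **Missed grasp:** My first grip on the flange nearest the bottle was too high. It slipped off with about 52 N upward at the wrist and pushed the flange about 8 mm aside. I regripped lower and it held.
- **Pressing force:** The wrist read only about 0.5 N while pressing, not the 5–10 N the description gives. The pictures still show the pile sank and stayed down.
- **Scan alignment:** In the check picture the scanner's outline sat 1–2 pixels lower than I had computed. That would put the beam perhaps 5–10 mm low, still inside the 16 mm allowed. The robot gives no signal that the read succeeded.

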